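# Unhook the drill gauge and stand it in the rack

## Task

Take the drill gauge off the barbed, springy hook of the stand and stand it upright in the slot of the wooden rack, foot fully down on the slot's floor before you let it go. Feel your way off the hook gently (lift, tilt, ease it over the barb) so that the hook is never forced, and leave the other things on the bench where they are.

Things in the scene. Friction and masses are not known exactly. Their poses are not given: they have to be found in the camera images.
- stand: Fixed grey stand; origin under its base, z up. On its rail a black carriage with a red thumb screw (top 140 mm over the bench, 30 mm wide; nothing of the stand is higher but the hook's end). It carries the hook and is clamped anywhere in a 34 mm range along y that is NOT reported. More than 12 N from gauge, fingers or arm on hook or stand spoils the hook.
- hook_line (a point): Point on the hook rod's axis, above the stand's origin, 130 mm over the bench; axes as the stand's. The hook is a 7 mm steel rod, level along the stand's -y. It leaves the carriage at y = +60 to +26 mm (stand y) and 95 mm on bends up. It springs: about 1 mm per 13 N up or down at the barb; lengthwise it is stiff.
- bend_near (a point): Where the level rod bends up if the carriage is fully back (35 mm from hook_line along the stand's -y, on the rod axis). The true bend is 0 to 34 mm farther along -y, to be felt or seen. There the rod rises at 40 degrees towards -y for 18 mm (axis) to its tip; from the tip a 5 mm thick spur, the barb, points back: 8 mm to +y and 8 mm up.
- gauge_grip (a point): Centre of the gauge's orange grip tab (44 mm along x, 10 mm along y, 42 mm along z), to be grasped with the fingers closing along y. The drill gauge is an upright aluminium plate with drilled holes, 6 mm thick (y), 135 mm high, about 160 g, hanging with its faces across the rod, the top edge of its window on the rod.
- gauge_window (a point): Centre of the gauge's window (24 mm along x, 20 mm along z), 53 mm below gauge_grip. Held vertical it cannot pass the barb, which would need a 26 mm high window. With the gauge's top leaning towards the stand (+y) the hook needs 18.5 mm at 30 degrees, 17.5 at 40 (plate square to the bent end), 18 at 50. The plate goes on 22 mm above the window before the tab.
- gauge_foot (a point): Middle of the gauge's bottom edge, 114 mm below gauge_grip; the lower part of the plate is 70 mm wide (x), 6 mm thick (y) and 51 mm high.
- rack: Fixed wooden block, 120 mm (x) by 52 mm (y) by 32 mm high, origin under its centre, with a slot in its top: 78 mm along x, 11 mm along y, 20 mm deep (its floor is 12 mm above the bench), 2 mm chamfer. The gauge stands in it either way round, its width along the slot.
- slot_mouth (a point): Centre of the slot's mouth, at the rack's top face, 32 mm above the bench.
- drill_stand: Bystander: wooden drill stand with seven bits, 100 mm long, 98 mm high; origin under it.
- tape_roll: Bystander: roll of black tape, 62 mm wide, 19 mm high; origin under it.
- pliers: Bystander: blue-handled pliers, 183 mm long, lying flat; origin under them.
- red_screwdriver: Bystander: red screwdriver, 201 mm long, lying flat; origin under it.
Not all that is in view belongs to the job. Leave any purple or yellow look-alike of the part that bears gauge_grip alone.

How it is judged:
By the outcome, as a careful person would: the job done as asked, in the order asked, and still so for the second after the job is handed in, with the robot touching nothing.
It also fails if it takes over 67 s, if anything falls off the work surface, if the arm or the gripper's body presses on something with over 40 N, if the wrist force passes 120 N, or if a joint passes its speed limit or range.

## Robot

A 7-joint arm with a two-finger parallel gripper is mounted at the origin on a cart in front of the work surface, level with it; the furniture and walls round the work are solid. World frame = base frame: x ahead of the robot, y to its left, z up, the work surface at z = 0. Lengths are in m, angles in degrees, forces in N, time in s.
With the tool pointing down it reaches from about 0.425 to 1.025 m from the base axis. Payload 3.6 kg.
Tool frame: the origin (TCP) lies where the fingers leave the gripper's body, on its centre line; the fingertips stand nose_length ahead of it and the grasp point (between the pads) lies 54 mm ahead of it (nose_length is the distance from the TCP to the fingertips, in m); z points along the fingers, y is the direction in which the jaws open and shut (so a half turn about z gives the same grasp; the last joint's range is limited). The gripper opens to 85 mm and grips with 20 to 120 N. Pads are 22 mm wide; open, the fingers measure 114 mm over their backs; the gripper's body (76 mm by 85 mm) begins 54 mm behind the grasp point. The pads swing forward as they close: fully open they stand 13 mm farther back than shut.
Start: joints at [58.642, 33.873, 2.773, 92.16, -1.908, 54.013, -1.931], TCP at [0.318, -0.652, 0.304] pointing down, gripper open.
Joint ranges: [-153.93, 153.93], [-27.13, 128.08], [-72.61, 78.16], [10.71, 143.7], [-87.88, 267.88], [4.46, 118.87], [-176.78, 176.78]. Speed limits (degrees/s): [147.25, 147.25, 180, 180, 180, 180, 180].

## Interface

Orientations are given as [roll, pitch, yaw] about the fixed x, y, z axes, in that order (R = Rz(yaw) Ry(pitch) Rx(roll)).
In Python, from workcell import * gives the robot as it stands.
- The arm moves only by the tool step_arm, never from a script. Its argument "moves" is a list of rows, each an object of numbers: "gripper": the opening in per cent of the stroke, from 0 (shut) to 100 (fully open); "dx", "dy", "dz": the shift along the tool's x, y, z in cm; "rx", "ry", "rz": the turn, a rotation vector about the tool's x, y, z in degrees. A call has 1 to 8 rows; each row is the pose to reach, as a shift and turn from the pose measured when the call began, along the tool's axes at that moment; what a row does not reach only later rows make up. A row lasts 1/8 s, in which the tool goes at most 62.5 mm and 10.7 degrees, less where a joint would pass 70% of its speed; a pose out of reach is approached as far as the arm can. A call with a gripper value outside its range is refused whole. The fingers move at their own pace and stop on an object; the grip force is fixed at half the most. Time passes only in rows, so rows that repeat a pose let the fingers close. It gives the time, the measured TCP pose, the force and the opening at its end, in the units of the state.
- observe(): the state, without advancing time (a new reading comes with each control period).
- grab_frame(name): name is "side" or "top" or "wrist"; returns the picture (384x512x3 uint8, red, green, blue); there is no depth.
- camera_params(name): a dict with "fx", "fy", "cx", "cy" (pixels), "world_to_cam" (4x4, takes a point from world to camera coordinates). Camera axes: x right, y up, looking along -z (the intrinsics and any distortion apply to the point x, -y, -z); pixel columns grow to the right and rows downward; lengths in m; the calibration is good to about 2 mm. A picture is of the moment at which its call begins: read the wrist's pose just before it. camera_params takes no time and is no camera call; for the wrist camera it gives the pose at the moment of the call.
- hand_in(): hands the job in, once; it reports no verdict.
Trained networks look in the newest picture that a camera, given by its name, has taken for a name from the list of things; names that differ only in an ending like _2 or _b are one class to them, and where a whole thing is asked for, a point or a joint stands for the part that bears it (a point fixed in the world has none). Each returns a list of dicts, best first, with "confidence" (0 to 1); they miss things now and then, are a little off and sometimes report something else, mostly with a low value. They report only what shows in the picture. A call takes as long as a camera call. They do not tell look-alikes from the thing itself.
- boxes_of(camera, label): "bbox" ([centre column, centre row, width, height] in pixels, round what is visible of it).
- trace(camera, label): "mask" (384x512 bool, what is visible of it) and "bbox" ([centre column, centre row, width, height] in pixels, round what is visible of it).
The state is a dict: "clock": time; "joint_positions": joint angles; "joint_vel": joint speeds; "effort": joint torques, N m; "ee_pos": TCP position; "orientation": TCP orientation; "wrist_force": force on the tool from outside, world axes, zero at the start; "torque": the same for the moment, N m; "grip_width": finger opening in m.
Only numpy, scipy, OpenCV 4.12 (cv2) and the standard library are available. Lean on these libraries where they do the work, as an engineer would, in place of code of your own. Each camera call takes 0.05 s, during which the arm holds its last target.

## Working session

There is one attempt and no reset: what is moved stays moved. The work goes in short steps, Python scripts to look and compute and a tool call to move; the robot and the scene stay as the last step left them, time stands still between calls to the robot, and variables do not carry over. Pictures are saved under pics/ and viewed, and the job is handed in when it is done.

Besides the shell and the picture viewer there is one more tool, called after "Request:" as name(argument=value, ...) on one line, values as JSON. step_arm: Moves the arm, as the interface text tells. Its arguments: {"type":"object","properties":{"moves":{"type":"array","items":{"type":"object","properties":{"gripper":{"type":"number"},"dx":{"type":"number"},"dy":{"type":"number"},"dz":{"type":"number"},"rx":{"type":"number"},"ry":{"type":"number"},"rz":{"type":"number"}}}}},"required":["moves"]}

```bash
ls; mkdir -p pics; cat > h.py <<'E'
from workcell import *
import numpy as np, cv2
from scipy.spatial.transform import Rotation as R
def save(n,f): cv2.imwrite(f'pics/{n}.png', cv2.cvtColor(f,cv2.COLOR_RGB2BGR))
E
python3 - <<'E'
from h import *
print(observe())
for c in ['side','top','wrist']:
    p=camera_params(c); print(c,p)
    save(c+'0',grab_frame(c))
print(observe()['clock'])
E
```

```text
pics
{'clock': 0.0, 'joint_positions': array([58.64142965, 33.925538  ,  2.76557162, 92.23789199, -1.90823027,
       54.01096279, -1.93301786]), 'joint_vel': array([-0.12885663, -0.01772548,  0.05180955, -0.02233733, -0.04732473,
        0.07672264,  0.03098502]), 'effort': array([-3.30787389e-04, -5.48696852e+01,  1.54676948e+00, -1.98124695e+01,
        9.41161910e-03,  8.94206663e-03,  9.57132357e-06]), 'ee_pos': array([ 0.31757161, -0.65099794,  0.30273261]), 'orientation': array([-1.79871821e+02,  6.03041671e-03,  2.60051701e+01]), 'wrist_force': array([-0.80137707,  0.39012566,  0.28926197]), 'torque': array([-0.00031192,  0.04760141,  0.01981729]), 'grip_width': 0.08505882019847287}
side {'fx': 475.80891944531163, 'fy': 475.80891944531163, 'cx': 248.9680069984727, 'cy': 188.7726021748114, 'world_to_cam': array([[-0.38023758, -0.92488447, -0.00284475,  0.19141065],
       [ 0.72349483, -0.29935575,  0.62204611, -0.51656969],
       [-0.57617238,  0.23446715,  0.78297544, -1.26516954],
       [ 0.        ,  0.        ,  0.        ,  1.        ]])}
top {'fx': 386.881556347674, 'fy': 386.881556347674, 'cx': 258.0805597517574, 'cy': 191.86585680563545, 'world_to_cam': array([[-0.11892494, -0.9928879 , -0.0055197 ,  0.02504889],
       [ 0.9728339 , -0.1176314 ,  0.19939173, -0.57603304],
       [-0.19862293,  0.0183429 ,  0.97990432, -1.1416717 ],
       [ 0.        ,  0.        ,  0.        ,  1.        ]])}
wrist {'fx': 291.1390781327972, 'fy': 291.1390781327972, 'cx': 254.50977504629006, 'cy': 189.55973708961946, 'world_to_cam': array([[ 0.43770165, -0.89911969, -0.00102336, -0.72392426],
       [ 0.8635491 ,  0.42070192, -0.27801591,  0.03571498],
       [ 0.25040011,  0.1208043 ,  0.96057592, -0.3795384 ],
       [ 0.        ,  0.        ,  0.        ,  1.        ]])}
0.15
```

View pics/side0.png

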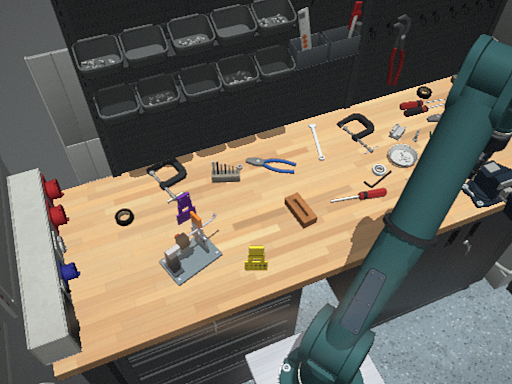

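View pics/top0.png

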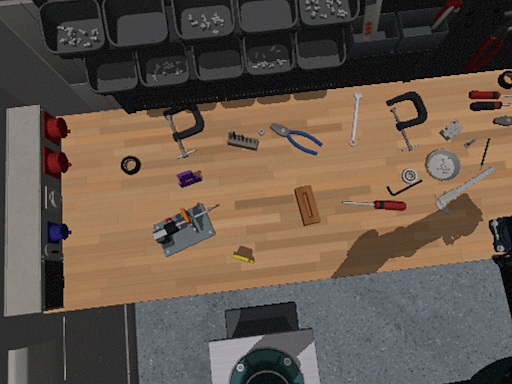

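View pics/wrist0.png

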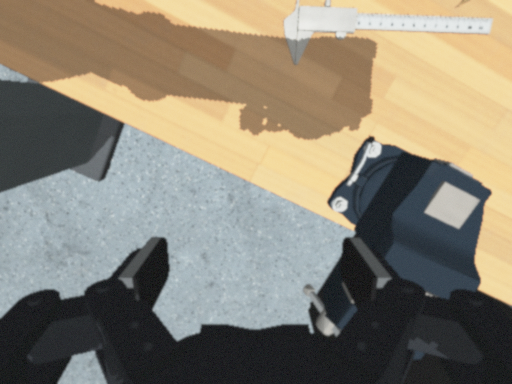

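```bash
cat >> h.py <<'E'
def proj(c,X,p=None):
    p=p or camera_params(c); T=p['world_to_cam']; q=np.atleast_2d(X)@T[:3,:3].T+T[:3,3]
    return np.c_[p['cx']+p['fx']*q[:,0]/-q[:,2], p['cy']-p['fy']*q[:,1]/-q[:,2]]
def ray(c,uv,p=None):
    p=p or camera_params(c); T=p['world_to_cam']; Rm=T[:3,:3]
    d=Rm.T@np.array([(uv[0]-p['cx'])/p['fx'],-(uv[1]-p['cy'])/p['fy'],-1.]); return -Rm.T@T[:3,3], d/np.linalg.norm(d)
def atz(c,uv,z,p=None):
    o,d=ray(c,uv,p); return o+d*(z-o[2])/d[2]
def tri(rays):
    A=np.zeros((3,3));b=np.zeros(3)
    for o,d in rays: P=np.eye(3)-np.outer(d,d);A+=P;b+=P@o
    x=np.linalg.solve(A,b); return x,[np.linalg.norm((np.eye(3)-np.outer(d,d))@(x-o)) for o,d in rays]
E
python3 - <<'E'
from h import *
for c in ['top','side']:
    f=grab_frame(c)
    for l in ['gauge_grip','gauge_window','gauge_foot','rack','slot_mouth','hook_line','bend_near','stand']:
        for b in boxes_of(c,l)[:3]: print(c,l,round(b['confidence'],2),np.round(b['bbox'],1))
    p=(150,160,180,110) if c=='top' else (140,170,190,115)
    x,y,w,h=p; save(c+'z',cv2.resize(f[y:y+h,x:x+w],None,fx=4,fy=4,interpolation=cv2.INTER_CUBIC))
print(observe()['clock'])
E
```

```text
top gauge_grip 0.78 [186.6 176.9  21.9  11.8]
top gauge_grip 0.62 [189.2 219.3  10.   21.7]
top gauge_grip 0.47 [244.4 257.1  13.8   4.9]
top gauge_window 0.77 [190.3 179.7  20.   14.8]
top gauge_window 0.66 [189.8 219.8  14.7  23.8]
top gauge_window 0.4 [242.4 256.7  18.    4.6]
top gauge_foot 0.81 [188.9 178.4  27.4  16.9]
top gauge_foot 0.52 [189.7 223.1  21.   22.9]
top gauge_foot 0.38 [244.6 259.9  18.8   9.1]
top rack 0.69 [307.8 202.5  23.9  45.2]
top rack 0.23 [387.5 206.1  33.4   4.4]
top slot_mouth 0.82 [308.6 206.7  29.4  40.4]
top hook_line 0.97 [185.1 228.6  64.2  54. ]
top bend_near 0.95 [186.8 230.7  63.3  55.3]
top stand 0.86 [183.4 230.8  61.3  48.9]
side gauge_grip 0.76 [256.8 259.7  24.4  24. ]
side gauge_grip 0.55 [185.2 206.1  16.6  33.1]
side gauge_grip 0.52 [199.7 229.9  23.2  36.5]
side gauge_window 0.73 [198.1 231.   17.1  31.8]
side gauge_window 0.62 [186.9 209.   19.1  29.4]
side gauge_window 0.6 [252.9 258.1  22.8  27. ]
side gauge_foot 0.81 [198.2 229.2  20.2  33.5]
side gauge_foot 0.81 [186.2 208.6  23.4  34.9]
side gauge_foot 0.79 [253.8 258.3  23.2  24.4]
side rack 0.64 [299.  211.5  35.2  34.2]
side slot_mouth 0.56 [302.6 211.3  33.4  41.3]
side hook_line 0.94 [192.2 250.   67.7  70.8]
side bend_near 0.63 [198.2 230.6  14.6  33.9]
side bend_near 0.56 [191.2 257.4  63.8  52.4]
side stand 0.77 [190.7 249.9  58.2  71. ]
1.05
```

View pics/topz.png

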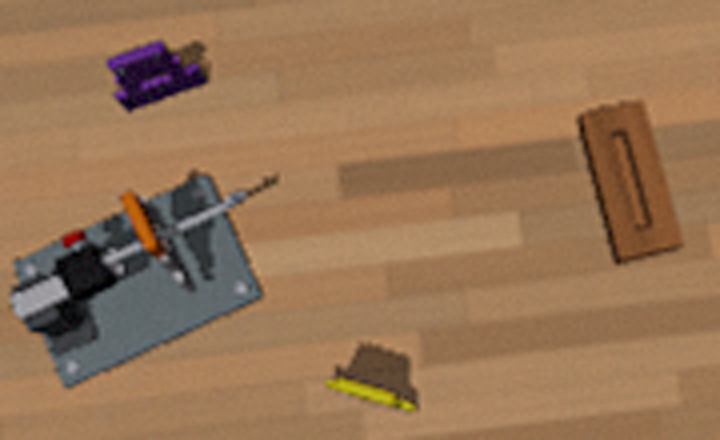

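View pics/sidez.png

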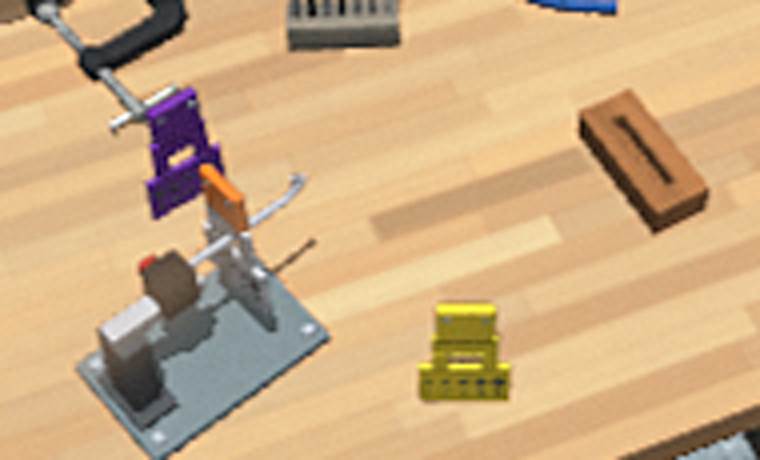

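```bash
python3 - <<'E'
from h import *
t=lambda u,v:(150+u/4,160+v/4)
s=lambda u,v:(140+u/4,170+v/4)
np.set_printoptions(precision=4,suppress=True)
for n,a in dict(b0=(12,262),b1=(208,175),b2=(263,295),b3=(67,387)).items(): print('base',n,atz('top',t(*a),.008))
for n,a in dict(h0=(110,260),h1=(238,198)).items(): print(n,atz('top',t(*a),.130))
for n,a in dict(g0=(125,196),g1=(155,252)).items(): print(n,atz('top',t(*a),.1975))
for n,a in dict(g0=(203,168),g1=(243,205)).items(): print('side',n,atz('side',s(*a),.1975))
print('tip',tri([ray('top',t(276,178)),ray('side',s(297,178))]))
print('bend',tri([ray('top',t(238,198)),ray('side',s(275,208))]))
for n,a in dict(g0=(203,168),g1=(243,205)).items():
    b=dict(g0=(125,196),g1=(155,252))[n]; print(n,tri([ray('top',t(*b)),ray('side',s(*a))]))
for a in [(580,115),(640,100),(682,245),(620,264)]: print('rack',atz('top',t(*a),.032))
for a in [(610,135),(625,130),(652,222),(638,229)]: print('slot',atz('top',t(*a),.032))
for a in [(580,115),(630,90),(708,190),(655,232)]: print('side rack',atz('side',s(*a),.032))
for a in [(614,118),(628,116),(675,178),(668,186)]: print('side slot',atz('side',s(*a),.032))
E
```

```text
base b0 [0.5168 0.3    0.008 ]
base b1 [0.568  0.1388 0.008 ]
base b2 [0.4668 0.1042 0.008 ]
base b3 [0.4136 0.2636 0.008 ]
h0 [0.4919 0.1981 0.13  ]
h1 [0.5256 0.1028 0.13  ]
g0 [0.5246 0.1712 0.1975]
g1 [0.4841 0.1541 0.1975]
side g0 [0.5231 0.1727 0.1975]
side g1 [0.4814 0.1565 0.1975]
tip (array([0.5471, 0.0863, 0.104 ]), [np.float64(0.011265274683961829), np.float64(0.011265274683961823)])
bend (array([0.5354, 0.1133, 0.0947]), [np.float64(0.0073957678784790475), np.float64(0.007395767878479186)])
g0 (array([0.5253, 0.172 , 0.1941]), [np.float64(0.0002986328254614004), np.float64(0.0002986328254614343)])
g1 (array([0.4851, 0.1554, 0.1919]), [np.float64(0.000337559152461337), np.float64(0.00033755915246126824)])
rack [ 0.5761 -0.162   0.032 ]
rack [ 0.5825 -0.211   0.032 ]
rack [ 0.464  -0.2266  0.032 ]
rack [ 0.455  -0.1765  0.032 ]
slot [ 0.5573 -0.1833  0.032 ]
slot [ 0.5598 -0.1956  0.032 ]
slot [ 0.4846 -0.206   0.032 ]
slot [ 0.4805 -0.1944  0.032 ]
side rack [ 0.5734 -0.1606  0.032 ]
side rack [ 0.5814 -0.2114  0.032 ]
side rack [ 0.4633 -0.2248  0.032 ]
side rack [ 0.4429 -0.1662  0.032 ]
side slot [ 0.5596 -0.1857  0.032 ]
side slot [ 0.557  -0.1976  0.032 ]
side slot [ 0.4844 -0.2052  0.032 ]
side slot [ 0.4794 -0.1963  0.032 ]
```

```bash
python3 - <<'E'
from h import *
np.set_printoptions(precision=4,suppress=True)
import workcell; print([x for x in dir(workcell) if not x.startswith('_')])
o=observe(); Rt=R.from_euler('xyz',o['orientation'],degrees=True)
T=camera_params('wrist')['world_to_cam']; c=-T[:3,:3].T@T[:3,3]
print(c, Rt.inv().apply(c-o['ee_pos'])); print('cam axes in tool', Rt.inv().as_matrix()@T[:3,:3].T)
t=lambda u,v:(150+u/4,160+v/4)
s=lambda u,v:(140+u/4,170+v/4)
print(tri([ray('top',t(242,196)),ray('side',s(297,178))]))
E
```

```text
['IKError', 'boxes_of', 'camera_params', 'grab_frame', 'hand_in', 'nose_length', 'observe', 'trace']
[ 0.3812 -0.6205  0.3748] [ 0.0706 -0.0002 -0.0709]
cam axes in tool [[-0.0008  0.9606  0.2779]
 [ 1.      0.0011 -0.0007]
 [-0.001   0.2779 -0.9606]]
(array([0.526 , 0.1007, 0.1417]), [np.float64(0.0025259134499464263), np.float64(0.002525913449946469)])
```

```bash
cat >> h.py <<'E'
def mv(pos,Rw,o=None):
    o=o or observe(); Rt=R.from_euler('xyz',o['orientation'],degrees=True)
    if not isinstance(Rw,R): Rw=R.from_euler('xyz',[180,0,Rw],degrees=True)
    d=Rt.inv().apply(np.array(pos)-o['ee_pos'])*100; r=(Rt.inv()*Rw).as_rotvec(degrees=True)
    print('dxyz cm',np.round(d,2),'rxyz',np.round(r,2)); return d,r
E
python3 - <<'E'
from h import *
print(nose_length)
mv([0.465,0.12,0.34],19)
E
```

```text
0.0726
dxyz cm [ 47.05 -62.9   -3.61] rxyz [0. 0. 7.]
```

Request:
step_arm(moves=[{"dx": 47.1, "dy": -62.9, "dz": -3.6, "rz": 7, "gripper": 100}, {"dx": 47.1, "dy": -62.9, "dz": -3.6, "rz": 7}, {"dx": 47.1, "dy": -62.9, "dz": -3.6, "rz": 7}, {"dx": 47.1, "dy": -62.9, "dz": -3.6, "rz": 7}, {"dx": 47.1, "dy": -62.9, "dz": -3.6, "rz": 7}, {"dx": 47.1, "dy": -62.9, "dz": -3.6, "rz": 7}, {"dx": 47.1, "dy": -62.9, "dz": -3.6, "rz": 7}, {"dx": 47.1, "dy": -62.9, "dz": -3.6, "rz": 7}])

```text
schema error: expected keys gripper, dx, dy, dz, rx, ry, rz
```

```bash
python3 - <<'E'
from h import *
mv([0.465,0.12,0.34],19)
E
```

```text
dxyz cm [ 47.05 -62.9   -3.61] rxyz [0. 0. 7.]
```

All seven keys are needed in every row.

Request:
step_arm(moves=[{"dx": 47.1, "dy": -62.9, "dz": -3.6, "rx": 0, "ry": 0, "rz": 7, "gripper": 100}, {"dx": 47.1, "dy": -62.9, "dz": -3.6, "rx": 0, "ry": 0, "rz": 7, "gripper": 100}, {"dx": 47.1, "dy": -62.9, "dz": -3.6, "rx": 0, "ry": 0, "rz": 7, "gripper": 100}, {"dx": 47.1, "dy": -62.9, "dz": -3.6, "rx": 0, "ry": 0, "rz": 7, "gripper": 100}, {"dx": 47.1, "dy": -62.9, "dz": -3.6, "rx": 0, "ry": 0, "rz": 7, "gripper": 100}, {"dx": 47.1, "dy": -62.9, "dz": -3.6, "rx": 0, "ry": 0, "rz": 7, "gripper": 100}, {"dx": 47.1, "dy": -62.9, "dz": -3.6, "rx": 0, "ry": 0, "rz": 7, "gripper": 100}, {"dx": 47.1, "dy": -62.9, "dz": -3.6, "rx": 0, "ry": 0, "rz": 7, "gripper": 100}])

```text
clock: 2.05
ee_pos: [0.412, -0.1592, 0.3274]
orientation: [179.9, -0.1, 19.0]
wrist_force: [0.5, 0.5, -0.2]
grip_width: 0.085
```

```bash
python3 - <<'E'
from h import *
mv([0.465,0.12,0.34],19)
E
```

```text
dxyz cm [ 14.09 -24.67  -1.27] rxyz [ 0.06 -0.08 -0.01]
```

```bash
python3 - <<'E'
from h import *
import json
p=camera_params('wrist'); f=grab_frame('wrist'); save('w1',f); np.save('w1.npy',p['world_to_cam'])
print(proj('wrist',[[0.52,-0.195,0.032]],p))
for b in boxes_of('wrist','slot_mouth')[:2]: print(b)
E
```

```text
[[312.06440834  88.33096471]]
```

View pics/w1.png

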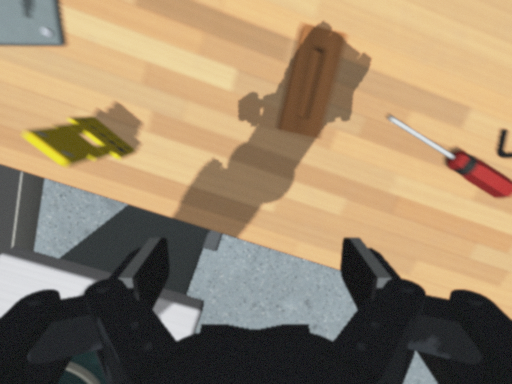

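Request:
step_arm(moves=[{"dx": 14.1, "dy": -24.7, "dz": -1.3, "rx": 0, "ry": 0, "rz": 0, "gripper": 100}, {"dx": 14.1, "dy": -24.7, "dz": -1.3, "rx": 0, "ry": 0, "rz": 0, "gripper": 100}, {"dx": 14.1, "dy": -24.7, "dz": -1.3, "rx": 0, "ry": 0, "rz": 0, "gripper": 100}, {"dx": 14.1, "dy": -24.7, "dz": -1.3, "rx": 0, "ry": 0, "rz": 0, "gripper": 100}, {"dx": 14.1, "dy": -24.7, "dz": -1.3, "rx": 0, "ry": 0, "rz": 0, "gripper": 100}, {"dx": 14.1, "dy": -24.7, "dz": -1.3, "rx": 0, "ry": 0, "rz": 0, "gripper": 100}, {"dx": 14.1, "dy": -24.7, "dz": -1.3, "rx": 0, "ry": 0, "rz": 0, "gripper": 100}])

```text
clock: 3.02
ee_pos: [0.4626, 0.1246, 0.341]
orientation: [-179.9, -0.1, 19.6]
wrist_force: [0.6, -0.6, 0.2]
grip_width: 0.0853
```

```bash
python3 - <<'E'
from h import *
p=camera_params('wrist'); f=grab_frame('wrist'); save('w2',f); np.save('w2.npy',p['world_to_cam'])
o=observe(); print(o['ee_pos'],o['orientation'],o['joint_vel'].round(2),o['clock'])
E
```

```text
[0.46242552 0.12400077 0.34091155] [-1.79943786e+02 -7.18630021e-02  1.95736332e+01] [ 0.64 -0.29  0.13  0.32 -0.16 -0.18 -0.22] 3.075
```

View pics/w2.png

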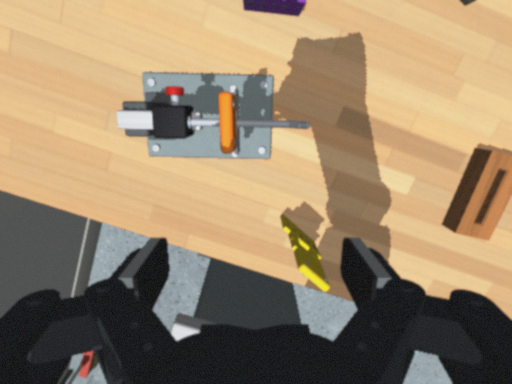

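```bash
python3 - <<'E'
from h import *
f=cv2.imread('pics/w2.png'); cv2.imwrite('pics/w2z.png',cv2.resize(f[60:170,110:325],None,fx=3.7,fy=3.7,interpolation=cv2.INTER_CUBIC))
f=cv2.imread('pics/w1.png'); cv2.imwrite('pics/w1z.png',cv2.resize(f[10:150,240:380],None,fx=4,fy=4,interpolation=cv2.INTER_CUBIC))
E
```

```text
(no output)
```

View pics/w2z.png

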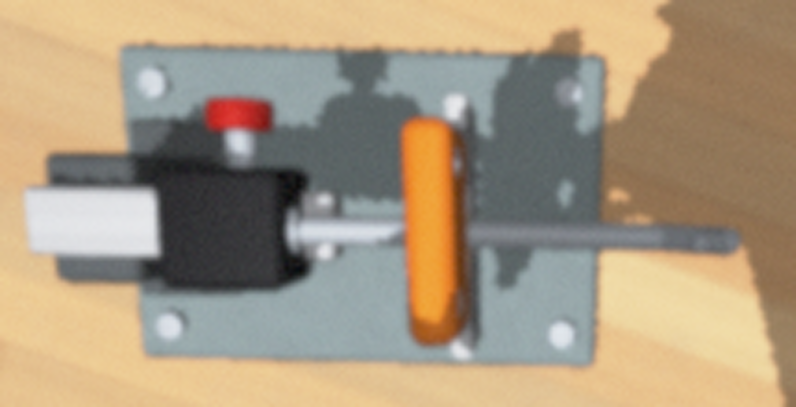

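View pics/w1z.png

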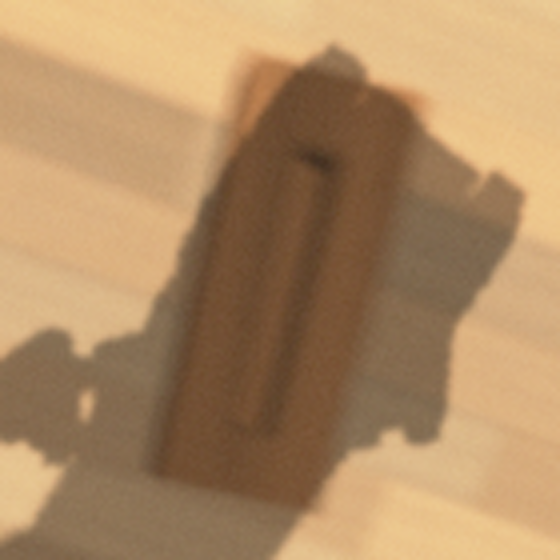

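```bash
python3 - <<'E'
from h import *
np.set_printoptions(precision=4,suppress=True)
p=camera_params('wrist'); p['world_to_cam']=np.load('w2.npy')
z=lambda u,v:(110+u/3.7,60+v/3.7)
# stand frame guess
P=lambda n,a,h: print(n,atz('wrist',z(*a),h,p))
corn=[(123,47),(605,58),(592,364),(148,355)]
C=[atz('wrist',z(*a),.008,p) for a in corn]
for c in C: print('base',c)
print('centre',np.mean(C,0))
dirs=(C[1]-C[0]+C[2]-C[3]); print('yaw -y', np.degrees(np.arctan2(dirs[1],dirs[0]))+90)
d2=(C[0]-C[3]+C[1]-C[2]); print('yaw x',np.degrees(np.arctan2(d2[1],d2[0])))
P('rod0',(310,229),.13);P('rod1',(600,235),.13); P('tip@.142',(740,240),.142);P('barbend@.150',(700,240),.150)
P('tabL0',(402,125),.1965);P('tabL1',(413,335),.1965);P('tabR0',(447,125),.1965);P('tabR1',(462,335),.1965)
P('tabtop',(425,118),.1965);P('tabbot',(435,345),.1965)
o=observe(); print(o['ee_pos'])
E
```

```text
base [0.5194 0.2979 0.008 ]
base [0.5726 0.1378 0.008 ]
base [0.4696 0.1042 0.008 ]
base [0.4165 0.2634 0.008 ]
centre [0.4945 0.2009 0.008 ]
yaw -y 18.402805888344517
yaw x 18.28243627089522
rod0 [0.4959 0.1976 0.13  ]
rod1 [0.5194 0.1273 0.13  ]
tip@.142 [0.5302 0.0954 0.142 ]
barbend@.150 [0.5269 0.106  0.15  ]
tabL0 [0.5281 0.1749 0.1965]
tabL1 [0.4907 0.1607 0.1965]
tabR0 [0.531  0.1668 0.1965]
tabR1 [0.494  0.1514 0.1965]
tabtop [0.5308 0.1712 0.1965]
tabbot [0.4903 0.1559 0.1965]
[0.4624 0.124  0.3409]
```

```bash
python3 - <<'E'
from h import *
mv([0.508,0.1636,0.31],21);mv([0.508,0.1636,0.231],21)
E
```

```text
dxyz cm [ 5.62 -2.2   3.1 ] rxyz [-0.06 -0.07 -1.43]
dxyz cm [ 5.61 -2.19 11.  ] rxyz [-0.06 -0.07 -1.43]
```

Stop partway down to take a second view of the gauge and check it before closing.

Request:
step_arm(moves=[{"dx": 5.6, "dy": -2.2, "dz": 3.1, "rx": 0, "ry": 0, "rz": -1.4, "gripper": 100}, {"dx": 5.6, "dy": -2.2, "dz": 3.1, "rx": 0, "ry": 0, "rz": -1.4, "gripper": 100}, {"dx": 5.6, "dy": -2.2, "dz": 3.1, "rx": 0, "ry": 0, "rz": -1.4, "gripper": 100}, {"dx": 5.6, "dy": -2.2, "dz": 3.1, "rx": 0, "ry": 0, "rz": -1.4, "gripper": 100}])

```text
clock: 3.58
ee_pos: [0.5073, 0.1619, 0.3104]
orientation: [-180.0, -0.0, 20.9]
wrist_force: [0.1, -1.1, -0.1]
grip_width: 0.0855
```

```bash
python3 - <<'E'
from h import *
p=camera_params('wrist'); f=grab_frame('wrist'); save('w3',f); np.save('w3.npy',p['world_to_cam'])
o=observe(); print(o['ee_pos'],o['orientation'],o['clock'])
E
```

```text
[0.5073487  0.16213321 0.31057471] [-1.79984508e+02 -8.12263361e-02  2.08699925e+01] 3.625
```

View pics/w3.png

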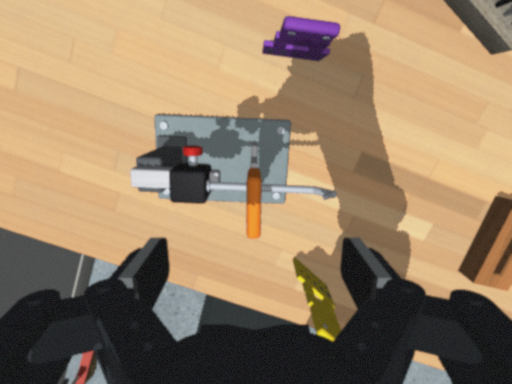

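```bash
python3 - <<'E'
from h import *
f=cv2.imread('pics/w3.png'); cv2.imwrite('pics/w3z.png',cv2.resize(f[130:250,150:350],None,fx=4,fy=4,interpolation=cv2.INTER_CUBIC))
E
```

```text
(no output)
```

View pics/w3z.png

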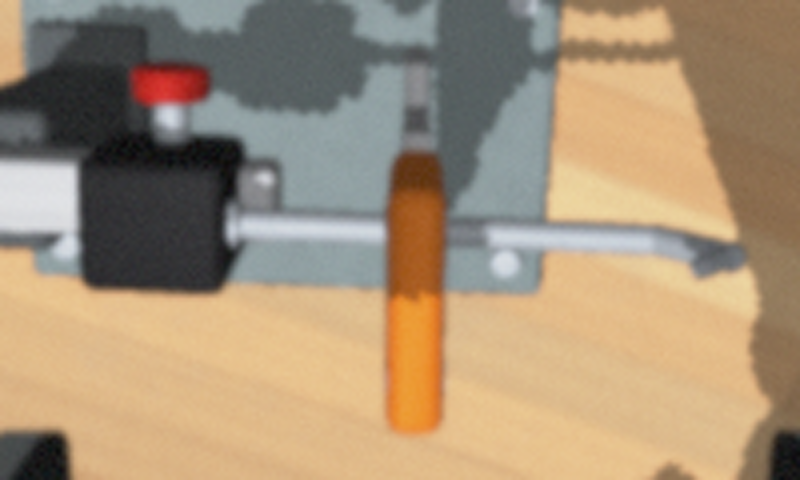

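```bash
python3 - <<'E'
from h import *
np.set_printoptions(precision=4,suppress=True)
p2=camera_params('wrist'); p3=dict(p2); p2['world_to_cam']=np.load('w2.npy');p3['world_to_cam']=np.load('w3.npy')
a=lambda u,v:(110+u/3.7,60+v/3.7)
b=lambda u,v:(150+u/4,130+v/4)
t=lambda u,v:(150+u/4,160+v/4); s=lambda u,v:(140+u/4,170+v/4)
def T(n,q2,q3,more=[]):
    x,r=tri([ray('wrist',a(*q2),p2),ray('wrist',b(*q3),p3)]+more); print(n,x,np.round(r,4))
T('tip',(740,240),(745,258),[ray('side',s(300,177))])
T('tip2',(740,240),(745,258))
T('tabnear',(436,343),(414,432),[ray('side',s(243,203))])
T('tabnear',(436,343),(414,432))
T('tabfar',(425,120),(415,188),[ray('side',s(207,168))])
print('bend@.13',atz('wrist',b(657,240),.13,p3),'tip@.142',atz('wrist',b(745,258),.142,p3),'rodexit',atz('wrist',b(232,224),.13,p3),'rod',atz('wrist',b(600,237),.13,p3))
print('barbend@.15',atz('wrist',b(700,270),.15,p3))
T('rodexit',(290,229),(232,224))
for q in [(388,250),(443,250),(388,430),(441,430)]: print('tab',atz('wrist',b(*q),.1965,p3))
E
```

```text
tip [0.5295 0.0967 0.1406] [0.0017 0.0019 0.0035]
tip2 [0.5301 0.096  0.1443] [0.0001 0.0001]
tabnear [0.4885 0.1554 0.1903] [0.0013 0.0008 0.0007]
tabnear [0.4905 0.1561 0.1963] [0.0003 0.0003]
tabfar [0.5296 0.1705 0.188 ] [0.0017 0.0005 0.0019]
bend@.13 [0.5242 0.1109 0.13  ] tip@.142 [0.5296 0.0952 0.142 ] rodexit [0.4938 0.2013 0.13  ] rod [0.5203 0.1231 0.13  ]
barbend@.15 [0.5253 0.1059 0.15  ]
rodexit [0.4949 0.2014 0.134 ] [0.0003 0.0003]
tab [0.5197 0.172  0.1965]
tab [0.523  0.1635 0.1965]
tab [0.4892 0.1607 0.1965]
tab [0.4925 0.1521 0.1965]
```

```bash
python3 - <<'E'
from h import *
mv([0.510,0.164,0.2305],21)
E
```

```text
dxyz cm [ 0.3  -0.08  8.01] rxyz [-0.02 -0.08 -0.13]
```

Request:
step_arm(moves=[{"dx": 0.3, "dy": -0.1, "dz": 4, "rx": 0, "ry": 0, "rz": 0, "gripper": 100}, {"dx": 0.3, "dy": -0.1, "dz": 6, "rx": 0, "ry": 0, "rz": 0, "gripper": 100}, {"dx": 0.3, "dy": -0.1, "dz": 8, "rx": 0, "ry": 0, "rz": 0, "gripper": 100}, {"dx": 0.3, "dy": -0.1, "dz": 8, "rx": 0, "ry": 0, "rz": 0, "gripper": 100}, {"dx": 0.3, "dy": -0.1, "dz": 8, "rx": 0, "ry": 0, "rz": 0, "gripper": 100}])

```text
clock: 4.25
ee_pos: [0.5102, 0.1641, 0.2316]
orientation: [-180.0, -0.2, 20.8]
wrist_force: [0.5, -0.1, 0.2]
grip_width: 0.0854
```

```bash
python3 - <<'E'
from h import *
f=grab_frame('wrist'); save('w4',f)
o=observe(); print(o['ee_pos'],o['orientation'],o['wrist_force'],o['clock'])
E
```

```text
[0.5103589  0.16417417 0.2317606 ] [-179.99213107   -0.19789643   20.84939096] [ 0.97513187  0.24854622 -0.15437238] 4.3
```

View pics/w4.png

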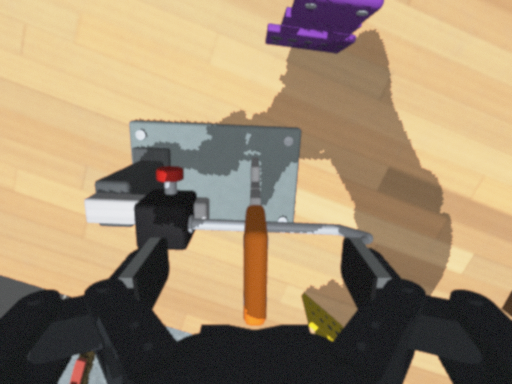

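Request:
step_arm(moves=[{"dx": 0, "dy": 0, "dz": 0, "rx": 0, "ry": 0, "rz": 0, "gripper": 30}, {"dx": 0, "dy": 0, "dz": 0, "rx": 0, "ry": 0, "rz": 0, "gripper": 22}, {"dx": 0, "dy": 0, "dz": 0, "rx": 0, "ry": 0, "rz": 0, "gripper": 0}, {"dx": 0, "dy": 0, "dz": 0, "rx": 0, "ry": 0, "rz": 0, "gripper": 0}, {"dx": 0, "dy": 0, "dz": 0, "rx": 0, "ry": 0, "rz": 0, "gripper": 0}, {"dx": 0, "dy": 0, "dz": 0, "rx": 0, "ry": 0, "rz": 0, "gripper": 0}])

```text
clock: 5.05
ee_pos: [0.5104, 0.1642, 0.2318]
orientation: [-180.0, -0.2, 20.8]
wrist_force: [-0.3, -0.6, 1.5]
grip_width: 0.0094
```

Request:
step_arm(moves=[{"dx": 0, "dy": 0, "dz": -0.3, "rx": 0, "ry": 0, "rz": 0, "gripper": 0}, {"dx": 0, "dy": 0, "dz": -0.65, "rx": 0, "ry": 0, "rz": 0, "gripper": 0}, {"dx": 0, "dy": 0, "dz": -0.65, "rx": 0, "ry": 0, "rz": 0, "gripper": 0}, {"dx": 0, "dy": 0, "dz": -0.65, "rx": 0, "ry": 0, "rz": 0, "gripper": 0}])

```text
clock: 5.55
ee_pos: [0.5103, 0.1641, 0.2383]
orientation: [-180.0, -0.2, 20.9]
wrist_force: [-0.6, 0.5, -1.7]
grip_width: 0.0093
```

```bash
cat >> h.py <<'E'
YS=18.3; xh=np.array([np.cos(np.radians(YS)),np.sin(np.radians(YS)),0]); yh=np.array([-xh[1],xh[0],0]); zh=np.array([0,0,1.])
B=np.array([0.5241,0.1110,0.130]); L=0.1083
def Rtilt(th,yaw=YS): return R.from_rotvec(-np.radians(th)*xh)*R.from_euler('xyz',[180,0,yaw],degrees=True)
def W(o=None):
    o=o or observe(); Rt=R.from_euler('xyz',o['orientation'],degrees=True); return o['ee_pos']+Rt.apply([0,0,L]), Rt
def stat():
    o=observe(); w,Rt=W(o); q=w-B; th=np.degrees(np.arctan2(*( -Rt.as_matrix()[:,2]@np.c_[yh,zh])))
    x,y,z=q@xh,q@yh,q@zh; c,s=np.cos(np.radians(40)),np.sin(np.radians(40))
    print('W rel bend mm: x %.1f y %.1f z %.1f | u %.1f v %.1f | tilt %.1f yaw %.1f'%(x*1e3,y*1e3,z*1e3,1e3*(-y*c+z*s),1e3*(y*s+z*c),th,o['orientation'][2]))
    f=o['wrist_force']; print('F stand x %.1f y %.1f z %.1f  T'%(f@xh,f@yh,f@zh),o['torque'].round(2),'u %.1f v %.1f'%(-f@yh*c+f[2]*s,f@yh*s+f[2]*c),'clock',o['clock'],'grip',o['grip_width'])
def goW(x,y,z,th):
    "W target rel bend in mm"
    Rw=Rtilt(th); w=B+(x*xh+y*yh+z*zh)/1e3; return mv(w-Rw.apply([0,0,L]),Rw)
def gouv(u,v,th=40,x=0):
    c,s=np.cos(np.radians(40)),np.sin(np.radians(40)); return goW(x,-u*c+v*s,u*s+v*c,th)
E
python3 - <<'E'
from h import *
stat()
goW(0,15,0,0)
E
```

```text
W rel bend mm: x 3.9 y 54.8 z -0.0 | u -42.0 v 35.2 | tilt -0.0 yaw 20.9
F stand x -0.5 y 0.7 z -1.7  T [ 0.   -0.04 -0.01] u -1.6 v -0.8 clock 5.55 grip 0.009252571208584111
dxyz cm [-0.53  3.96 -0.  ] rxyz [-0.01 -0.19  2.55]
```

Request:
step_arm(moves=[{"dx": -0.2, "dy": 0.4, "dz": 0, "rx": 0, "ry": 0, "rz": 1.2, "gripper": 0}, {"dx": -0.4, "dy": 0.8, "dz": 0, "rx": 0, "ry": -0.1, "rz": 2.5, "gripper": 0}, {"dx": -0.4, "dy": 1.2, "dz": 0, "rx": 0, "ry": -0.2, "rz": 2.5, "gripper": 0}, {"dx": -0.4, "dy": 1.8, "dz": 0, "rx": 0, "ry": -0.2, "rz": 2.5, "gripper": 0}, {"dx": -0.45, "dy": 2.4, "dz": 0, "rx": 0, "ry": -0.2, "rz": 2.5, "gripper": 0}, {"dx": -0.45, "dy": 3.0, "dz": 0, "rx": 0, "ry": -0.2, "rz": 2.5, "gripper": 0}, {"dx": -0.5, "dy": 3.5, "dz": 0, "rx": 0, "ry": -0.2, "rz": 2.5, "gripper": 0}])

```text
clock: 6.42
ee_pos: [0.5183, 0.1291, 0.2382]
orientation: [-180.0, 0.0, 18.3]
wrist_force: [0.3, -0.3, -1.9]
grip_width: 0.0091
```

```bash
python3 - <<'E'
from h import *
save('w5',grab_frame('wrist')); save('s5',grab_frame('side'));
stat()
for th in (10,20,30,40): goW(0,15,0,th)
E
```

```text
W rel bend mm: x 0.0 y 18.7 z -0.1 | u -14.3 v 11.9 | tilt 0.0 yaw 18.3
F stand x 0.0 y -0.2 z -1.5  T [ 0.01 -0.01  0.01] u -0.8 v -1.3 clock 6.525 grip 0.009257773596608806
dxyz cm [-0.01 -1.51  0.16] rxyz [-9.99  0.02 -0.02]
dxyz cm [-0.01 -3.34  0.64] rxyz [-19.99   0.02  -0.02]
dxyz cm [-0.01 -5.05  1.44] rxyz [-2.999e+01  2.000e-02 -2.000e-02]
dxyz cm [-0.01 -6.59  2.52] rxyz [-3.999e+01  2.000e-02 -1.000e-02]
```

View pics/w5.png

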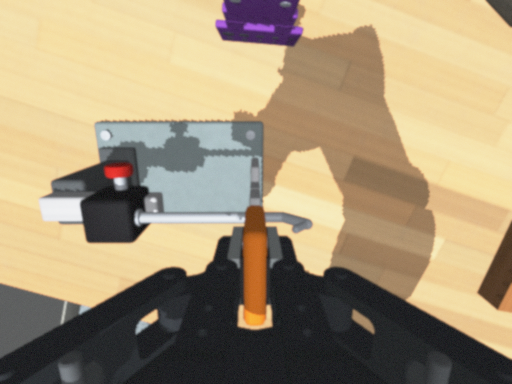

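```bash
python3 - <<'E'
from h import *
for i,th in enumerate((3,6,9,12,15,18,20)): goW(0,18.5,0,th)
E
```

```text
dxyz cm [-0.01 -0.55  0.01] rxyz [-2.99  0.02 -0.02]
dxyz cm [-0.01 -1.11  0.05] rxyz [-5.99  0.02 -0.02]
dxyz cm [-0.01 -1.68  0.12] rxyz [-8.99  0.02 -0.02]
dxyz cm [-0.01 -2.23  0.23] rxyz [-11.99   0.02  -0.02]
dxyz cm [-0.01 -2.78  0.36] rxyz [-14.99   0.02  -0.02]
dxyz cm [-0.01 -3.33  0.52] rxyz [-17.99   0.02  -0.02]
dxyz cm [-0.01 -3.69  0.64] rxyz [-19.99   0.02  -0.02]
```

Request:
step_arm(moves=[{"dx": 0, "dy": -0.55, "dz": 0.01, "rx": -3, "ry": 0, "rz": 0, "gripper": 0}, {"dx": 0, "dy": -1.11, "dz": 0.05, "rx": -6, "ry": 0, "rz": 0, "gripper": 0}, {"dx": 0, "dy": -1.68, "dz": 0.12, "rx": -9, "ry": 0, "rz": 0, "gripper": 0}, {"dx": 0, "dy": -2.23, "dz": 0.23, "rx": -12, "ry": 0, "rz": 0, "gripper": 0}, {"dx": 0, "dy": -2.78, "dz": 0.36, "rx": -15, "ry": 0, "rz": 0, "gripper": 0}, {"dx": 0, "dy": -3.33, "dz": 0.52, "rx": -18, "ry": 0, "rz": 0, "gripper": 0}, {"dx": 0, "dy": -3.69, "dz": 0.64, "rx": -20, "ry": 0, "rz": 0, "gripper": 0}, {"dx": 0, "dy": -3.69, "dz": 0.64, "rx": -20, "ry": 0, "rz": 0, "gripper": 0}])

```text
clock: 7.52
ee_pos: [0.5063, 0.1655, 0.2315]
orientation: [160.1, 0.0, 18.4]
wrist_force: [-0.2, -0.5, -1.8]
grip_width: 0.0093
```

```bash
python3 - <<'E'
from h import *
stat()
for i,th in enumerate((23,26,29,32,35,38,40)): goW(0,18.5,0,th)
E
```

```text
W rel bend mm: x 0.3 y 20.3 z -0.3 | u -15.8 v 12.8 | tilt 19.9 yaw 18.4
F stand x -0.4 y -0.4 z -1.8  T [0.51 0.16 0.  ] u -0.8 v -1.6 clock 7.525 grip 0.009290789434476211
dxyz cm [-0.02 -0.39  0.05] rxyz [-3.06 -0.03  0.14]
dxyz cm [-0.02 -0.96  0.09] rxyz [-6.06 -0.03  0.14]
dxyz cm [-0.02 -1.52  0.17] rxyz [-9.06 -0.03  0.14]
dxyz cm [-0.02 -2.08  0.27] rxyz [-12.06  -0.04   0.13]
dxyz cm [-0.02 -2.63  0.4 ] rxyz [-15.06  -0.04   0.13]
dxyz cm [-0.01 -3.17  0.57] rxyz [-18.06  -0.05   0.13]
dxyz cm [-0.01 -3.53  0.69] rxyz [-20.06  -0.05   0.13]
```

Request:
step_arm(moves=[{"dx": 0, "dy": -0.45, "dz": 0.02, "rx": -3, "ry": 0, "rz": 0, "gripper": 0}, {"dx": 0, "dy": -1.0, "dz": 0.06, "rx": -6, "ry": 0, "rz": 0, "gripper": 0}, {"dx": 0, "dy": -1.54, "dz": 0.15, "rx": -9, "ry": 0, "rz": 0, "gripper": 0}, {"dx": 0, "dy": -2.08, "dz": 0.26, "rx": -12, "ry": 0, "rz": 0, "gripper": 0}, {"dx": 0, "dy": -2.63, "dz": 0.4, "rx": -15, "ry": 0, "rz": 0, "gripper": 0}, {"dx": 0, "dy": -3.17, "dz": 0.57, "rx": -18, "ry": 0, "rz": 0, "gripper": 0}, {"dx": 0, "dy": -3.53, "dz": 0.69, "rx": -20, "ry": 0, "rz": 0.1, "gripper": 0}, {"dx": 0, "dy": -3.53, "dz": 0.69, "rx": -20, "ry": 0, "rz": 0.1, "gripper": 0}])

```text
clock: 8.52
ee_pos: [0.4965, 0.1954, 0.2125]
orientation: [140.1, 0.0, 18.4]
wrist_force: [0.2, 0.3, -3.0]
grip_width: 0.0094
```

```bash
python3 - <<'E'
from h import *
save('w6',grab_frame('wrist')); save('s6',grab_frame('side')); f=cv2.imread('pics/s6.png'); cv2.imwrite('pics/s6z.png',cv2.resize(f[170:280,150:270],None,fx=5,fy=5,interpolation=cv2.INTER_CUBIC))
stat()
for i in (15,10,5,2): goW(0,i,0,40)
gouv(0,3);gouv(6,5)
E
```

```text
W rel bend mm: x 0.2 y 18.2 z 0.0 | u -13.9 v 11.7 | tilt 39.9 yaw 18.3
F stand x 0.4 y -0.3 z -2.3  T [ 0.88  0.3  -0.05] u -1.3 v -2.0 clock 8.625 grip 0.009310956765428664
dxyz cm [-0.02  0.22  0.21] rxyz [-0.08 -0.03 -0.02]
dxyz cm [-0.02  0.61  0.53] rxyz [-0.08 -0.03 -0.02]
dxyz cm [-0.02  0.99  0.85] rxyz [-0.08 -0.03 -0.02]
dxyz cm [-0.02  1.22  1.04] rxyz [-0.08 -0.03 -0.02]
dxyz cm [-0.02  1.37  0.87] rxyz [-0.08 -0.03 -0.02]
dxyz cm [-0.02  1.97  0.67] rxyz [-0.08 -0.03 -0.02]
```

View pics/w6.png

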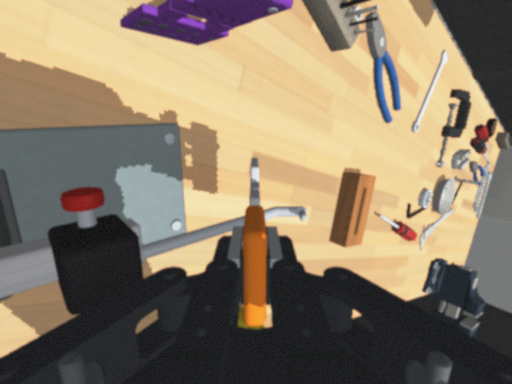

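View pics/s6z.png

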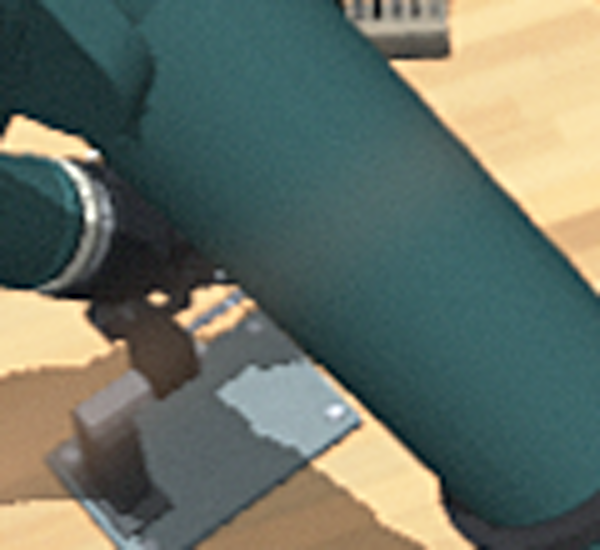

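Request:
step_arm(moves=[{"dx": 0, "dy": 0.2, "dz": 0.2, "rx": 0, "ry": 0, "rz": 0, "gripper": 0}, {"dx": 0, "dy": 0.4, "dz": 0.37, "rx": 0, "ry": 0, "rz": 0, "gripper": 0}, {"dx": 0, "dy": 0.6, "dz": 0.53, "rx": 0, "ry": 0, "rz": 0, "gripper": 0}, {"dx": 0, "dy": 0.8, "dz": 0.69, "rx": 0, "ry": 0, "rz": 0, "gripper": 0}, {"dx": 0, "dy": 1.0, "dz": 0.85, "rx": 0, "ry": 0, "rz": 0, "gripper": 0}, {"dx": 0, "dy": 1.0, "dz": 0.85, "rx": 0, "ry": 0, "rz": 0, "gripper": 0}])

```text
clock: 9.38
ee_pos: [0.5009, 0.1815, 0.213]
orientation: [140.1, -0.0, 18.3]
wrist_force: [-0.4, -0.2, -2.0]
grip_width: 0.0094
```

```bash
python3 - <<'E'
from h import *
p=camera_params('wrist'); f=grab_frame('wrist'); save('w7',f); 
stat()
f=cv2.imread('pics/w7.png'); cv2.imwrite('pics/w7z.png',cv2.resize(f[140:290,130:330],None,fx=4,fy=4,interpolation=cv2.INTER_CUBIC))
c,s=np.cos(np.radians(40)),np.sin(np.radians(40)); U=-yh*c+zh*s
print('pred bend,tip,barb',(proj('wrist',[B,B+.018*U,B+.018*U+.008*(yh+zh)],p)-[130,140])*4)
gouv(0,3);gouv(6,5)
E
```

```text
W rel bend mm: x 0.2 y 5.0 z -0.1 | u -3.9 v 3.1 | tilt 39.9 yaw 18.3
F stand x -0.6 y -0.6 z -1.4  T [0.96 0.3  0.04] u -0.5 v -1.4 clock 9.425 grip 0.009362895517085612
pred bend,tip,barb [[516.30451368 301.31178256]
 [624.01103481 301.17579686]
 [625.16498175 327.11307492]]
dxyz cm [-0.02  0.37  0.01] rxyz [-0.08 -0.03 -0.02]
dxyz cm [-0.02  0.97 -0.19] rxyz [-0.08 -0.03 -0.02]
```

View pics/w7z.png

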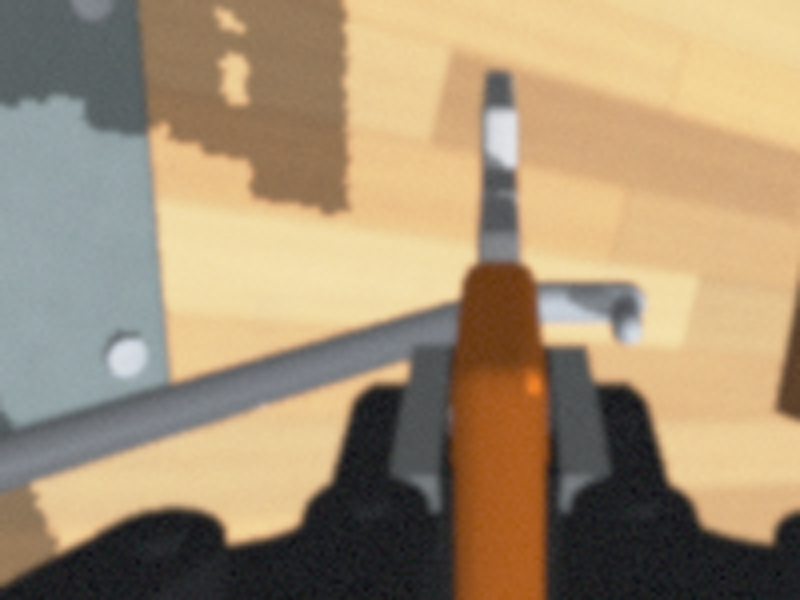

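Request:
step_arm(moves=[{"dx": 0, "dy": 0.19, "dz": 0, "rx": 0, "ry": 0, "rz": 0, "gripper": 0}, {"dx": 0, "dy": 0.37, "dz": 0, "rx": 0, "ry": 0, "rz": 0, "gripper": 0}, {"dx": 0, "dy": 0.6, "dz": -0.06, "rx": 0, "ry": 0, "rz": 0, "gripper": 0}, {"dx": 0, "dy": 0.8, "dz": -0.12, "rx": 0, "ry": 0, "rz": 0, "gripper": 0}, {"dx": 0, "dy": 1.0, "dz": -0.18, "rx": 0, "ry": 0, "rz": 0, "gripper": 0}, {"dx": 0, "dy": 1.0, "dz": -0.18, "rx": 0, "ry": 0, "rz": 0, "gripper": 0}])

```text
clock: 10.18
ee_pos: [0.503, 0.1754, 0.221]
orientation: [140.1, -0.0, 18.3]
wrist_force: [-0.7, -0.1, -1.9]
grip_width: 0.0094
```

```bash
python3 - <<'E'
from h import *
stat();gouv(9,5.2)
E
```

```text
W rel bend mm: x 0.2 y -1.7 z 7.9 | u 6.4 v 5.0 | tilt 39.9 yaw 18.3
F stand x -0.7 y 0.1 z -1.9  T [ 0.92  0.28 -0.01] u -1.3 v -1.4 clock 10.175 grip 0.009442715417066766
dxyz cm [-0.02  0.25 -0.02] rxyz [-0.08 -0.03 -0.04]
```

Request:
step_arm(moves=[{"dx": 0, "dy": 0.25, "dz": -0.05, "rx": 0, "ry": 0, "rz": 0, "gripper": 0}, {"dx": 0, "dy": 0.25, "dz": -0.1, "rx": 0, "ry": 0, "rz": 0, "gripper": 0}, {"dx": 0, "dy": 0.25, "dz": -0.1, "rx": 0, "ry": 0, "rz": 0, "gripper": 0}])

```text
clock: 10.55
ee_pos: [0.5034, 0.1743, 0.2234]
orientation: [140.1, -0.1, 18.3]
wrist_force: [-0.0, 0.5, -2.2]
grip_width: 0.0091
```

```bash
python3 - <<'E'
from h import *
stat()
E
```

```text
W rel bend mm: x 0.3 y -2.9 z 10.3 | u 8.8 v 6.0 | tilt 39.9 yaw 18.3
F stand x 0.1 y 0.4 z -2.2  T [ 0.92  0.31 -0.03] u -1.8 v -1.4 clock 10.55 grip 0.009124200187515415
```

Request:
step_arm(moves=[{"dx": 0, "dy": 0, "dz": -0.04, "rx": 0, "ry": 0, "rz": 0, "gripper": 0}, {"dx": 0, "dy": 0, "dz": -0.04, "rx": 0, "ry": 0, "rz": 0, "gripper": 0}])

```text
clock: 10.8
ee_pos: [0.5033, 0.1746, 0.2237]
orientation: [140.1, -0.1, 18.3]
wrist_force: [-0.0, -0.1, -2.0]
grip_width: 0.0091
```

```bash
python3 - <<'E'
from h import *
stat()
E
```

```text
W rel bend mm: x 0.3 y -2.5 z 10.6 | u 8.7 v 6.5 | tilt 39.9 yaw 18.3
F stand x -0.1 y -0.1 z -2.0  T [ 0.95  0.34 -0.05] u -1.2 v -1.6 clock 10.8 grip 0.009089585260888032
```

Request:
step_arm(moves=[{"dx": 0, "dy": 0, "dz": -0.04, "rx": 0, "ry": 0, "rz": 0, "gripper": 0}, {"dx": 0, "dy": 0, "dz": -0.04, "rx": 0, "ry": 0, "rz": 0, "gripper": 0}])

```text
clock: 11.05
ee_pos: [0.5032, 0.1749, 0.2239]
orientation: [140.1, -0.1, 18.3]
wrist_force: [0.8, -0.7, -1.8]
grip_width: 0.0094
```

```bash
python3 - <<'E'
from h import *
stat()
E
```

```text
W rel bend mm: x 0.3 y -2.2 z 10.9 | u 8.7 v 6.9 | tilt 39.9 yaw 18.3
F stand x 0.6 y -0.9 z -1.8  T [0.94 0.32 0.02] u -0.4 v -1.9 clock 11.05 grip 0.009352205586514874
```

Request:
step_arm(moves=[{"dx": 0, "dy": 0, "dz": -0.04, "rx": 0, "ry": 0, "rz": 0, "gripper": 0}, {"dx": 0, "dy": 0, "dz": -0.04, "rx": 0, "ry": 0, "rz": 0, "gripper": 0}])

```text
clock: 11.3
ee_pos: [0.5031, 0.1752, 0.2243]
orientation: [140.1, -0.1, 18.3]
wrist_force: [-0.3, -0.1, -1.6]
grip_width: 0.0092
```

```bash
python3 - <<'E'
from h import *
stat()
E
```

```text
W rel bend mm: x 0.4 y -1.9 z 11.2 | u 8.6 v 7.3 | tilt 39.9 yaw 18.3
F stand x -0.3 y -0.0 z -1.6  T [ 0.92  0.34 -0.03] u -1.0 v -1.3 clock 11.3 grip 0.009175318775255372
```

Request:
step_arm(moves=[{"dx": 0, "dy": 0, "dz": -0.04, "rx": 0, "ry": 0, "rz": 0, "gripper": 0}, {"dx": 0, "dy": 0, "dz": -0.04, "rx": 0, "ry": 0, "rz": 0, "gripper": 0}])

```text
clock: 11.55
ee_pos: [0.503, 0.1754, 0.2246]
orientation: [140.1, -0.1, 18.3]
wrist_force: [-0.0, -0.3, -1.9]
grip_width: 0.0091
```

```bash
python3 - <<'E'
from h import *
stat()
E
```

```text
W rel bend mm: x 0.3 y -1.7 z 11.5 | u 8.7 v 7.7 | tilt 39.9 yaw 18.3
F stand x -0.1 y -0.3 z -1.9  T [ 1.    0.32 -0.05] u -1.0 v -1.6 clock 11.55 grip 0.009070261196368598
```

Request:
step_arm(moves=[{"dx": 0, "dy": 0, "dz": -0.04, "rx": 0, "ry": 0, "rz": 0, "gripper": 0}, {"dx": 0, "dy": 0, "dz": -0.04, "rx": 0, "ry": 0, "rz": 0, "gripper": 0}])

```text
clock: 11.8
ee_pos: [0.503, 0.1755, 0.2249]
orientation: [140.1, -0.0, 18.3]
wrist_force: [1.2, -0.9, -3.7]
grip_width: 0.0094
```

```bash
python3 - <<'E'
from h import *
stat()
E
```

```text
W rel bend mm: x 0.2 y -1.7 z 11.8 | u 8.8 v 8.0 | tilt 39.9 yaw 18.3
F stand x 0.9 y -1.2 z -3.7  T [1.02 0.35 0.04] u -1.4 v -3.6 clock 11.8 grip 0.009379679248896156
```

```bash
python3 - <<'E'
from h import *
stat()
for u in (9,11,13,15): gouv(u,6.5)
E
```

```text
W rel bend mm: x 0.2 y -1.7 z 11.8 | u 8.8 v 8.0 | tilt 39.9 yaw 18.3
F stand x 0.9 y -1.2 z -3.7  T [1.02 0.35 0.04] u -1.4 v -3.6 clock 11.8 grip 0.009379679248896156
dxyz cm [-0.02 -0.    0.15] rxyz [-0.09 -0.03 -0.04]
dxyz cm [-0.02  0.2   0.15] rxyz [-0.09 -0.03 -0.04]
dxyz cm [-0.02  0.4   0.15] rxyz [-0.09 -0.03 -0.04]
dxyz cm [-0.02  0.6   0.15] rxyz [-0.09 -0.03 -0.04]
```

Request:
step_arm(moves=[{"dx": 0, "dy": 0, "dz": 0.08, "rx": 0, "ry": 0, "rz": 0, "gripper": 0}, {"dx": 0, "dy": 0, "dz": 0.15, "rx": 0, "ry": 0, "rz": 0, "gripper": 0}, {"dx": 0, "dy": 0.1, "dz": 0.15, "rx": -0.1, "ry": 0, "rz": 0, "gripper": 0}, {"dx": 0, "dy": 0.2, "dz": 0.15, "rx": -0.1, "ry": 0, "rz": 0, "gripper": 0}, {"dx": 0, "dy": 0.2, "dz": 0.15, "rx": -0.1, "ry": 0, "rz": 0, "gripper": 0}])

```text
clock: 12.42
ee_pos: [0.5038, 0.173, 0.2251]
orientation: [140.0, -0.1, 18.3]
wrist_force: [0.6, 0.3, -2.0]
grip_width: 0.0091
```

```bash
python3 - <<'E'
from h import *
stat()
gouv(12,6.5)
E
```

```text
W rel bend mm: x 0.3 y -4.4 z 12.1 | u 11.1 v 6.5 | tilt 40.0 yaw 18.3
F stand x 0.6 y 0.1 z -2.0  T [ 0.93  0.28 -0.04] u -1.3 v -1.4 clock 12.425 grip 0.009145445351876731
dxyz cm [-0.02  0.09 -0.  ] rxyz [ 0.01 -0.04 -0.05]
```

Request:
step_arm(moves=[{"dx": 0, "dy": 0.06, "dz": 0, "rx": 0, "ry": 0, "rz": 0, "gripper": 0}, {"dx": 0, "dy": 0.12, "dz": 0, "rx": 0, "ry": 0, "rz": 0, "gripper": 0}, {"dx": 0, "dy": 0.12, "dz": 0, "rx": 0, "ry": 0, "rz": 0, "gripper": 0}])

```text
clock: 12.8
ee_pos: [0.5041, 0.1721, 0.2259]
orientation: [140.0, -0.1, 18.3]
wrist_force: [0.2, 0.2, -1.4]
grip_width: 0.0093
```

```bash
python3 - <<'E'
from h import *
p=camera_params('wrist'); f=grab_frame('wrist'); save('w8',f); 
stat();gouv(14,6.5)
f=cv2.imread('pics/w8.png'); cv2.imwrite('pics/w8z.png',cv2.resize(f[140:290,130:330],None,fx=4,fy=4,interpolation=cv2.INTER_CUBIC))
E
```

```text
W rel bend mm: x 0.2 y -5.3 z 12.9 | u 12.4 v 6.5 | tilt 40.0 yaw 18.3
F stand x 0.2 y -0.9 z -2.6  T [0.99 0.29 0.03] u -1.0 v -2.6 clock 12.85 grip 0.009086861261864655
dxyz cm [-0.02  0.16 -0.  ] rxyz [ 0.01 -0.03 -0.06]
```

View pics/w8z.png

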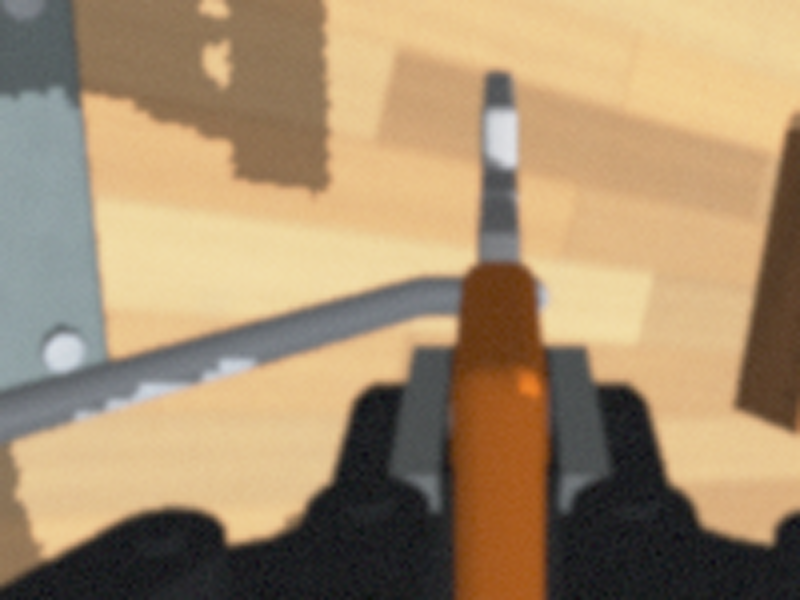

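Request:
step_arm(moves=[{"dx": 0, "dy": 0.06, "dz": 0, "rx": 0, "ry": 0, "rz": 0, "gripper": 0}, {"dx": 0, "dy": 0.12, "dz": 0, "rx": 0, "ry": 0, "rz": 0, "gripper": 0}, {"dx": 0, "dy": 0.12, "dz": 0, "rx": 0, "ry": 0, "rz": 0, "gripper": 0}])

```text
clock: 13.22
ee_pos: [0.5044, 0.1712, 0.2267]
orientation: [140.0, -0.1, 18.3]
wrist_force: [-0.3, 1.1, -2.2]
grip_width: 0.0092
```

```bash
python3 - <<'E'
from h import *
stat();gouv(15,6.5)
E
```

```text
W rel bend mm: x 0.2 y -6.3 z 13.7 | u 13.7 v 6.5 | tilt 40.0 yaw 18.3
F stand x 0.1 y 1.1 z -2.2  T [ 0.95  0.31 -0.01] u -2.3 v -1.0 clock 13.225 grip 0.00923200588959732
dxyz cm [-0.02  0.13 -0.  ] rxyz [ 0.01 -0.03 -0.07]
```

Request:
step_arm(moves=[{"dx": 0, "dy": 0.06, "dz": 0, "rx": 0, "ry": 0, "rz": 0, "gripper": 0}, {"dx": 0, "dy": 0.12, "dz": 0, "rx": 0, "ry": 0, "rz": 0, "gripper": 0}, {"dx": 0, "dy": 0.12, "dz": 0, "rx": 0, "ry": 0, "rz": 0, "gripper": 0}])

```text
clock: 13.6
ee_pos: [0.5047, 0.1702, 0.2275]
orientation: [140.0, -0.1, 18.3]
wrist_force: [-0.8, -0.5, -1.0]
grip_width: 0.0094
```

```bash
python3 - <<'E'
from h import *
stat();gouv(16,6.5)
E
```

```text
W rel bend mm: x 0.2 y -7.3 z 14.6 | u 15.0 v 6.5 | tilt 40.0 yaw 18.3
F stand x -1.0 y -0.2 z -1.0  T [0.94 0.27 0.05] u -0.5 v -0.9 clock 13.6 grip 0.009366373569287035
dxyz cm [-0.02  0.11 -0.  ] rxyz [ 0.01 -0.03 -0.07]
```

Request:
step_arm(moves=[{"dx": 0, "dy": 0.06, "dz": 0, "rx": 0, "ry": 0, "rz": 0, "gripper": 0}, {"dx": 0, "dy": 0.12, "dz": 0, "rx": 0, "ry": 0, "rz": 0, "gripper": 0}, {"dx": 0, "dy": 0.12, "dz": 0, "rx": 0, "ry": 0, "rz": 0, "gripper": 0}])

```text
clock: 13.98
ee_pos: [0.505, 0.1693, 0.2283]
orientation: [140.0, -0.1, 18.3]
wrist_force: [-0.0, -1.4, -2.0]
grip_width: 0.0095
```

```bash
python3 - <<'E'
from h import *
stat()
E
```

```text
W rel bend mm: x 0.2 y -8.3 z 15.4 | u 16.2 v 6.5 | tilt 40.0 yaw 18.3
F stand x -0.5 y -1.3 z -2.0  T [0.96 0.34 0.02] u -0.3 v -2.3 clock 13.975 grip 0.009527405562999783
```

Request:
step_arm(moves=[{"dx": 0, "dy": 0.06, "dz": 0, "rx": 0, "ry": 0, "rz": 0, "gripper": 0}, {"dx": 0, "dy": 0.12, "dz": 0, "rx": 0, "ry": 0, "rz": 0, "gripper": 0}, {"dx": 0, "dy": 0.12, "dz": 0, "rx": 0, "ry": 0, "rz": 0, "gripper": 0}])

```text
clock: 14.35
ee_pos: [0.5053, 0.1683, 0.2291]
orientation: [140.0, -0.1, 18.3]
wrist_force: [0.5, -0.0, -2.1]
grip_width: 0.0097
```

```bash
python3 - <<'E'
from h import *
stat();gouv(19,6.5)
E
```

```text
W rel bend mm: x 0.2 y -9.3 z 16.2 | u 17.5 v 6.4 | tilt 40.0 yaw 18.3
F stand x 0.5 y -0.2 z -2.1  T [0.89 0.33 0.07] u -1.2 v -1.7 clock 14.35 grip 0.009736799366727198
dxyz cm [-0.02  0.15 -0.01] rxyz [ 0.01 -0.03 -0.08]
```

Request:
step_arm(moves=[{"dx": 0, "dy": 0.06, "dz": 0, "rx": 0, "ry": 0, "rz": 0, "gripper": 0}, {"dx": 0, "dy": 0.12, "dz": 0, "rx": 0, "ry": 0, "rz": 0, "gripper": 0}, {"dx": 0, "dy": 0.18, "dz": -0.01, "rx": 0, "ry": 0, "rz": 0, "gripper": 0}])

```text
clock: 14.72
ee_pos: [0.5057, 0.1671, 0.2304]
orientation: [140.0, -0.1, 18.2]
wrist_force: [0.3, 0.5, -0.6]
grip_width: 0.0095
```

```bash
python3 - <<'E'
from h import *
stat()
E
```

```text
W rel bend mm: x 0.2 y -10.6 z 17.5 | u 19.4 v 6.5 | tilt 40.0 yaw 18.2
F stand x 0.4 y 0.4 z -0.6  T [0.99 0.3  0.01] u -0.7 v -0.2 clock 14.725 grip 0.00945321273868178
```

Request:
step_arm(moves=[{"dx": 0, "dy": 0.06, "dz": 0, "rx": 0, "ry": 0, "rz": 0, "gripper": 0}, {"dx": 0, "dy": 0.12, "dz": 0, "rx": 0, "ry": 0, "rz": 0, "gripper": 0}, {"dx": 0, "dy": 0.2, "dz": 0, "rx": 0, "ry": 0, "rz": 0, "gripper": 0}])

```text
clock: 15.1
ee_pos: [0.5062, 0.1656, 0.2317]
orientation: [140.0, -0.1, 18.2]
wrist_force: [-0.0, -0.3, -2.1]
grip_width: 0.0094
```

```bash
python3 - <<'E'
from h import *
stat();gouv(25,6.5);gouv(60,6.5)
E
```

```text
W rel bend mm: x 0.2 y -12.2 z 18.8 | u 21.4 v 6.5 | tilt 40.0 yaw 18.2
F stand x -0.1 y -0.3 z -2.1  T [ 0.93  0.32 -0.03] u -1.1 v -1.8 clock 15.1 grip 0.009388774979991054
dxyz cm [-0.01  0.36  0.  ] rxyz [ 0.02 -0.02 -0.09]
dxyz cm [-0.01  3.86  0.  ] rxyz [ 0.02 -0.02 -0.09]
```

Request:
step_arm(moves=[{"dx": 0, "dy": 0.15, "dz": 0, "rx": 0, "ry": 0, "rz": 0, "gripper": 0}, {"dx": 0, "dy": 0.3, "dz": 0, "rx": 0, "ry": 0, "rz": 0, "gripper": 0}, {"dx": 0, "dy": 0.45, "dz": 0, "rx": 0, "ry": 0, "rz": 0, "gripper": 0}, {"dx": 0, "dy": 0.6, "dz": 0, "rx": 0, "ry": 0, "rz": 0, "gripper": 0}])

```text
clock: 15.6
ee_pos: [0.5077, 0.1611, 0.2356]
orientation: [140.0, -0.1, 18.2]
wrist_force: [0.2, 1.2, -1.6]
grip_width: 0.0098
```

```bash
python3 - <<'E'
from h import *
p=camera_params('wrist'); f=grab_frame('wrist'); save('w9',f); 
stat()
f=cv2.imread('pics/w9.png'); cv2.imwrite('pics/w9z.png',cv2.resize(f[140:290,130:330],None,fx=4,fy=4,interpolation=cv2.INTER_CUBIC))
E
```

```text
W rel bend mm: x 0.2 y -17.2 z 22.9 | u 27.9 v 6.5 | tilt 40.0 yaw 18.2
F stand x -0.5 y 0.8 z -1.4  T [0.9  0.32 0.01] u -1.5 v -0.5 clock 15.65 grip 0.009157321259431509
```

View pics/w9z.png

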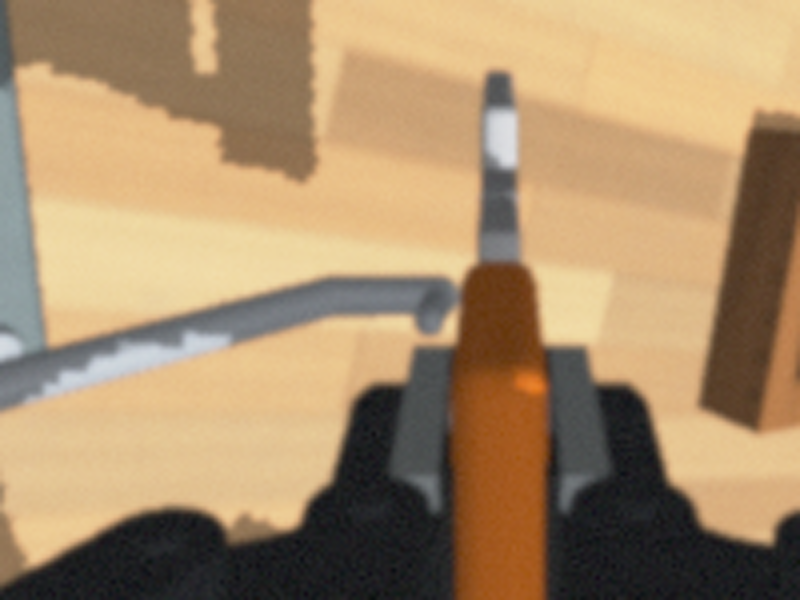

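Request:
step_arm(moves=[{"dx": 0, "dy": 1, "dz": 0, "rx": 0, "ry": 0, "rz": 0, "gripper": 0}, {"dx": 0, "dy": 2.5, "dz": 0, "rx": 0, "ry": 0, "rz": 0, "gripper": 0}, {"dx": 0, "dy": 4.5, "dz": 0, "rx": 0, "ry": 0, "rz": 0, "gripper": 0}, {"dx": 0, "dy": 7, "dz": 0, "rx": 0, "ry": 0, "rz": 0, "gripper": 0}, {"dx": 0, "dy": 10, "dz": 0, "rx": 0, "ry": 0, "rz": 0, "gripper": 0}, {"dx": 0, "dy": 12, "dz": 0, "rx": 0, "ry": 0, "rz": 0, "gripper": 0}, {"dx": 0, "dy": 12, "dz": 0, "rx": 0, "ry": 0, "rz": 0, "gripper": 0}])

```text
clock: 16.52
ee_pos: [0.5367, 0.0715, 0.3143]
orientation: [140.0, -0.2, 18.0]
wrist_force: [0.4, 0.6, -1.5]
grip_width: 0.0091
```

```bash
python3 - <<'E'
from h import *
stat()
# look pose above rack: vertical
mv([0.47,-0.13,0.30],8)
E
```

```text
W rel bend mm: x -0.5 y -111.1 z 101.4 | u 150.3 v 6.2 | tilt 40.0 yaw 18.0
F stand x 0.6 y 0.5 z -1.5  T [1.   0.32 0.04] u -1.3 v -0.8 clock 16.525 grip 0.009088263921574897
dxyz cm [-12.58  12.2   12.06] rxyz [39.9  -3.7   9.52]
```

```bash
python3 - <<'E'
from h import *
print(atz('top',(244,257),.1))
mv([0.445,-0.17,0.30],7.5)
E
```

```text
[0.38042525 0.02011938 0.1       ]
dxyz cm [-16.19  14.53  14.  ] rxyz [39.89 -3.88 10.  ]
```

Request:
step_arm(moves=[{"dx": -16.2, "dy": 14.5, "dz": 14, "rx": 39.9, "ry": -3.9, "rz": 10, "gripper": 0}, {"dx": -16.2, "dy": 14.5, "dz": 14, "rx": 39.9, "ry": -3.9, "rz": 10, "gripper": 0}, {"dx": -16.2, "dy": 14.5, "dz": 14, "rx": 39.9, "ry": -3.9, "rz": 10, "gripper": 0}, {"dx": -16.2, "dy": 14.5, "dz": 14, "rx": 39.9, "ry": -3.9, "rz": 10, "gripper": 0}, {"dx": -16.2, "dy": 14.5, "dz": 14, "rx": 39.9, "ry": -3.9, "rz": 10, "gripper": 0}, {"dx": -16.2, "dy": 14.5, "dz": 14, "rx": 39.9, "ry": -3.9, "rz": 10, "gripper": 0}, {"dx": -16.2, "dy": 14.5, "dz": 14, "rx": 39.9, "ry": -3.9, "rz": 10, "gripper": 0}, {"dx": -16.2, "dy": 14.5, "dz": 14, "rx": 39.9, "ry": -3.9, "rz": 10, "gripper": 0}])

```text
clock: 17.52
ee_pos: [0.4454, -0.1677, 0.2995]
orientation: [-180.0, 0.1, 7.7]
wrist_force: [0.7, -0.5, -2.4]
grip_width: 0.0097
```

```bash
python3 - <<'E'
from h import *
o=observe(); print(o['ee_pos'],o['orientation'],o['joint_vel'].round(1))
p=camera_params('wrist'); f=grab_frame('wrist'); save('w10',f); np.save('w10.npy',p['world_to_cam'])
print(proj('wrist',[[0.52,-0.195,.032]],p))
E
```

```text
[ 0.44542592 -0.16768769  0.29945691] [-1.79958112e+02  5.77218548e-02  7.74500084e+00] [-0.4 -0.1  0.2 -0.1 -0.  -0.1  0.3]
[[287.82347649 105.51224616]]
```

View pics/w10.png

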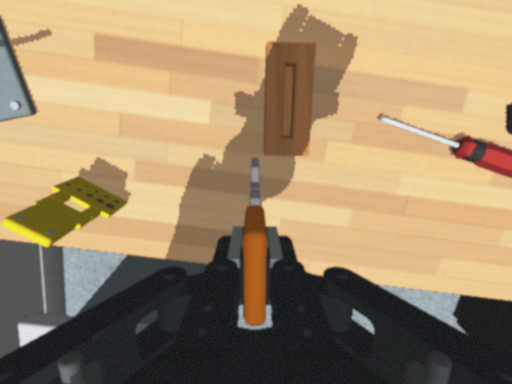

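```bash
python3 - <<'E'
from h import *
f=cv2.imread('pics/w10.png'); g=cv2.resize(f[35:165,250:330],None,fx=4.5,fy=4.5,interpolation=cv2.INTER_CUBIC); g=cv2.convertScaleAbs(g,alpha=1.5,beta=10); cv2.imwrite('pics/w10z.png',g)
E
```

```text
(no output)
```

View pics/w10z.png

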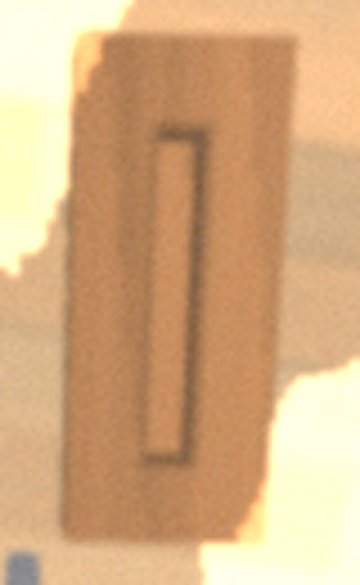

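```bash
python3 - <<'E'
from h import *
np.set_printoptions(precision=4,suppress=True)
p=camera_params('wrist'); p['world_to_cam']=np.load('w10.npy')
z=lambda u,v:(250+u/4.5,35+v/4.5)
P=[atz('wrist',z(*a),.032,p) for a in [(157,130),(208,130),(190,463),(142,463)]]
for q in P: print(q)
c=np.mean(P,0); print('slot c',c)
d=P[0]+P[1]-P[2]-P[3]; print('len',np.linalg.norm(d)/2,'yaw',np.degrees(np.arctan2(d[1],d[0])),'w',np.linalg.norm(P[0]-P[1]),np.linalg.norm(P[3]-P[2]))
R_=[atz('wrist',z(*a),.032,p) for a in [(297,38),(266,540)]]; print('right',R_); d=R_[0]-R_[1]; print(np.degrees(np.arctan2(d[1],d[0])),np.linalg.norm(d))
n=np.array([-np.sin(np.radians(8)),np.cos(np.radians(8)),0]); print('center from right edge',np.mean(R_,0)+.026*n)
L_=[atz('wrist',z(*a),.0,p) for a in [(75,40),(64,540)]]; print('left bottom',L_, np.mean(L_,0)-.026*n); d=L_[0]-L_[1]; print(np.degrees(np.arctan2(d[1],d[0])))
f=lambda m:(m[:,0],m[:,1])
E
```

```text
[ 0.562  -0.1848  0.032 ]
[ 0.5636 -0.1968  0.032 ]
[ 0.4854 -0.2059  0.032 ]
[ 0.4837 -0.1938  0.032 ]
slot c [ 0.5237 -0.1953  0.032 ]
len 0.07880625177619728 yaw 6.604422164417958 w 0.012186332169599341 0.012273680441021534
right [array([ 0.5861, -0.2141,  0.032 ]), array([ 0.4685, -0.2289,  0.032 ])]
7.174457797278699 0.11859628285189552
center from right edge [ 0.5237 -0.1957  0.032 ]
left bottom [array([ 0.5847, -0.1629,  0.    ]), array([ 0.4563, -0.1786,  0.    ])] [ 0.5241 -0.1965  0.    ]
6.976324231755553
```

```bash
python3 - <<'E'
from h import *
p=camera_params('wrist'); p['world_to_cam']=np.load('w10.npy')
o=observe(); Rt=R.from_euler('xyz',o['orientation'],degrees=True)
Q=lambda v: o['ee_pos']+Rt.apply(np.array(v))
for off in (-.003,0,.003):
  print(off,proj('wrist',[Q([.035+off,-.003,.1693]),Q([.035+off,.003,.1693]),Q([.035+off,0,.1183]),Q([.022+off,0,.0343]),Q([.022+off,0,.0763]),Q([-.022+off,0,.0343])],p).round(1).tolist())
f=cv2.imread('pics/w10.png'); g=cv2.resize(f[150:330,215:295],None,fx=4,fy=4,interpolation=cv2.INTER_CUBIC); cv2.imwrite('pics/w10f.png',g)
mv([0.5237,-0.1955,0.235],6.9); mv([0.5237,-0.1955,0.1863],6.9)
E
```

```text
-0.003 [[251.0, 153.8], [258.2, 153.8], [254.7, 166.1], [254.9, 240.9], [254.8, 205.8], [255.0, 332.5]]
0 [[250.9, 150.2], [258.2, 150.2], [254.7, 161.6], [254.9, 233.9], [254.8, 200.4], [255.0, 326.8]]
0.003 [[250.9, 146.5], [258.2, 146.5], [254.7, 157.1], [254.9, 226.9], [254.8, 195.0], [255.0, 321.0]]
dxyz cm [7.38 3.81 6.44] rxyz [-0.04  0.05  0.84]
dxyz cm [ 7.39  3.81 11.31] rxyz [-0.04  0.05  0.84]
```

View pics/w10f.png

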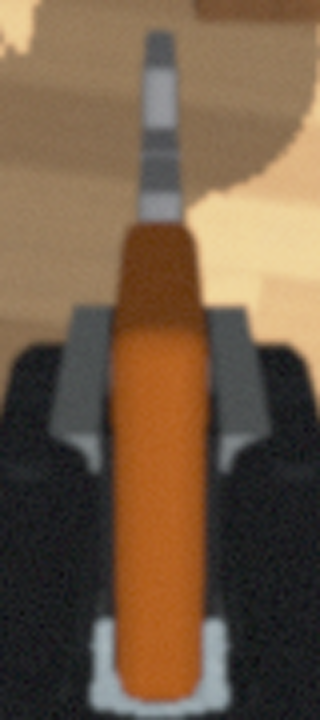

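```bash
python3 - <<'E'
from h import *
f=grab_frame('side'); save('s10',f); print(proj('side',[W()[0]]))
u,v=proj('side',[W()[0]])[0].astype(int)
g=f[v-60:v+60,u-70:u+70]; save('s10z',cv2.resize(g,None,fx=5,fy=5,interpolation=cv2.INTER_CUBIC))
E
```

```text
[[308.57363276 197.23942528]]
```

View pics/s10z.png

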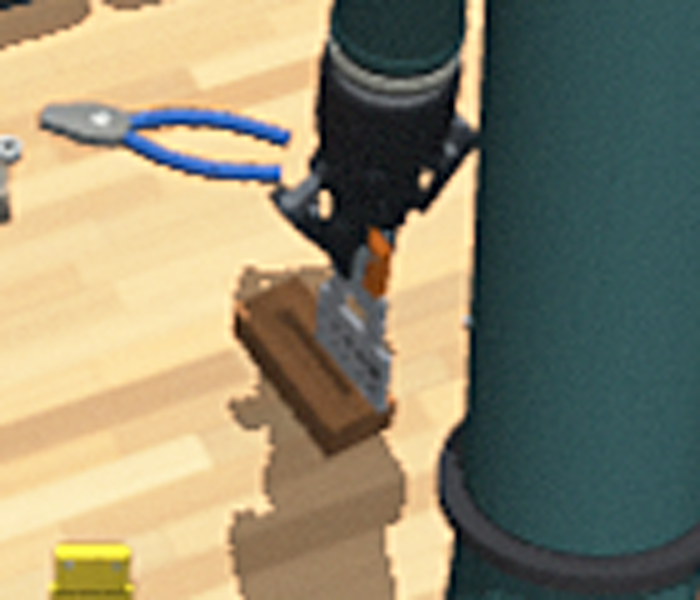

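```bash
python3 - <<'E'
from h import *
o=observe(); Rt=R.from_euler('xyz',o['orientation'],degrees=True)
pos=o['ee_pos']
for ph in (-6,-3,0,3):
  # rotate gauge about grip (tool z .054) ; positive ph -> foot toward -x tool
  a=np.radians(ph)
  def Q(x,z):
    z0=z-.054; return pos+Rt.apply([x*np.cos(a)-z0*np.sin(a)*1, 0, .054+z0*np.cos(a)+x*np.sin(a)])
  pts=[Q(.035,.1693),Q(-.035,.1693),Q(.035,.1183),Q(-.035,.1183),Q(.022,.0343),Q(-.022,.0343)]
  print(ph,((proj('side',pts)-[238,137])*5).round(0).tolist())
E
```

```text
-6 [[301.0, 305.0], [364.0, 391.0], [313.0, 260.0], [378.0, 347.0], [346.0, 196.0], [389.0, 253.0]]
-3 [[306.0, 314.0], [370.0, 397.0], [316.0, 266.0], [381.0, 350.0], [345.0, 196.0], [388.0, 251.0]]
0 [[311.0, 322.0], [376.0, 402.0], [318.0, 272.0], [385.0, 352.0], [343.0, 196.0], [388.0, 248.0]]
3 [[317.0, 331.0], [382.0, 407.0], [321.0, 277.0], [389.0, 354.0], [342.0, 197.0], [387.0, 246.0]]
```

```bash
python3 - <<'E'
from h import *
p=camera_params('wrist'); p['world_to_cam']=np.load('w10.npy')
o=observe(); Rt=R.from_euler('xyz',o['orientation'],degrees=True); pos=o['ee_pos']
for off in (0,.0015,.003):
 for ph in (0,2,4,6):
  a=np.radians(ph)
  def Q(x,z):
    z0=z-.054; return pos+Rt.apply([off+x*np.cos(a)-z0*np.sin(a), 0, .054+z0*np.cos(a)+x*np.sin(a)])
  pts=[Q(.035,.1693),Q(.035,.1183),Q(.022,.0763),Q(.022,.0343),Q(-.022,.0343)]
  print(off,ph,proj('wrist',pts,p)[:,1].round(1).tolist())
f=cv2.imread('pics/s10.png'); g=cv2.resize(f[180:235,290:330],None,fx=10,fy=10,interpolation=cv2.INTER_CUBIC); cv2.imwrite('pics/s10y.png',g)
E
```

```text
0 0 [150.3, 161.8, 200.6, 234.2, 327.0]
0 2 [154.9, 164.8, 201.6, 231.8, 327.0]
0 4 [159.5, 167.9, 202.6, 229.4, 326.8]
0 6 [164.2, 171.0, 203.6, 227.2, 326.6]
0.0015 0 [148.5, 159.5, 197.9, 230.7, 324.2]
0.0015 2 [153.1, 162.6, 198.9, 228.3, 324.1]
0.0015 4 [157.8, 165.7, 199.9, 225.9, 323.9]
0.0015 6 [162.4, 168.8, 201.0, 223.7, 323.6]
0.003 0 [146.6, 157.2, 195.2, 227.1, 321.3]
0.003 2 [151.3, 160.3, 196.2, 224.7, 321.2]
0.003 4 [156.0, 163.4, 197.3, 222.4, 321.0]
0.003 6 [160.7, 166.6, 198.4, 220.2, 320.7]
```

View pics/s10y.png

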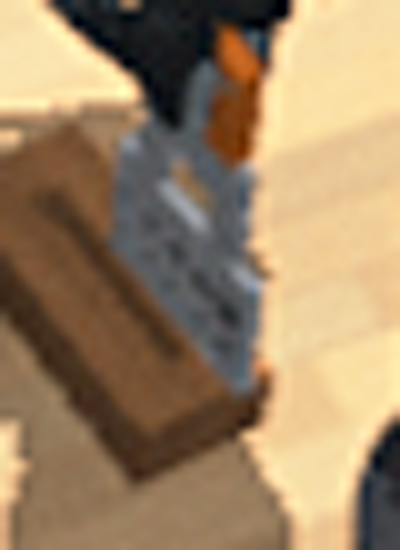

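```bash
cat >> h.py <<'E'
PH=3.4; FT=np.array([-.0061,0,.1691]); SC=np.array([0.5237,-0.1955]); SY=6.9
def goF(z,dx=0,dy=0,ph=PH):
    Rw=R.from_euler('xyz',[180,0,SY],degrees=True)*R.from_euler('y',ph,degrees=True)
    rz=R.from_euler('z',SY,degrees=True)
    f=np.array([SC[0],SC[1],z])+rz.apply([dx/1e3,dy/1e3,0]); return mv(f-Rw.apply(FT),Rw)
def foot():
    o=observe(); Rt=R.from_euler('xyz',o['orientation'],degrees=True); f=o['ee_pos']+Rt.apply(FT); d=R.from_euler('z',-SY,degrees=True).apply(f-[*SC,0])
    print('foot rel slot mm',(d*1e3).round(1),'ori',o['orientation'].round(1),'F',o['wrist_force'].round(1),'T',o['torque'].round(2),o['clock'],o['grip_width'])
E
python3 - <<'E'
from h import *
foot(); goF(0.06); goF(.042)
E
```

```text
foot rel slot mm [-80.6  36.8 130.5] ori [-180.     0.     7.7] F [ 0.   0.9 -2.5] T [ 0.04 -0.02 -0.01] 17.625 0.009226640795834178
dxyz cm [7.   3.78 7.04] rxyz [-0.05  3.44  0.83]
dxyz cm [7.   3.78 8.84] rxyz [-0.05  3.44  0.83]
```

Request:
step_arm(moves=[{"dx": 4, "dy": 2, "dz": 1, "rx": 0, "ry": 2, "rz": 0.8, "gripper": 0}, {"dx": 7, "dy": 3.8, "dz": 3, "rx": 0, "ry": 3.4, "rz": 0.8, "gripper": 0}, {"dx": 7, "dy": 3.8, "dz": 6, "rx": 0, "ry": 3.4, "rz": 0.8, "gripper": 0}, {"dx": 7, "dy": 3.8, "dz": 8.8, "rx": 0, "ry": 3.4, "rz": 0.8, "gripper": 0}, {"dx": 7, "dy": 3.8, "dz": 8.8, "rx": 0, "ry": 3.4, "rz": 0.8, "gripper": 0}, {"dx": 7, "dy": 3.8, "dz": 8.8, "rx": 0, "ry": 3.4, "rz": 0.8, "gripper": 0}])

```text
clock: 18.38
ee_pos: [0.5207, -0.1956, 0.2123]
orientation: [-180.0, -3.4, 7.0]
wrist_force: [0.6, -0.3, -1.4]
grip_width: 0.0096
```

```bash
python3 - <<'E'
from h import *
foot(); p=camera_params('wrist'); f=grab_frame('wrist'); save('w11',f); g=grab_frame('side'); save('s11',g); t=grab_frame('top'); save('t11',t)
u,v=proj('side',[[.5237,-.1955,.05]])[0].astype(int); print(u,v)
save('s11z',cv2.resize(g[v-45:v+30,u-40:u+40],None,fx=8,fy=8,interpolation=cv2.INTER_CUBIC))
save('w11z',cv2.resize(f[60:260,190:330],None,fx=3,fy=3,interpolation=cv2.INTER_CUBIC))
E
```

```text
foot rel slot mm [ 1.   0.3 43.1] ori [-180.    -3.4    7. ] F [ 0.6 -0.3 -1.4] T [0.04 0.06 0.01] 18.375 0.009575026270299944
301 203
```

View pics/s11z.png

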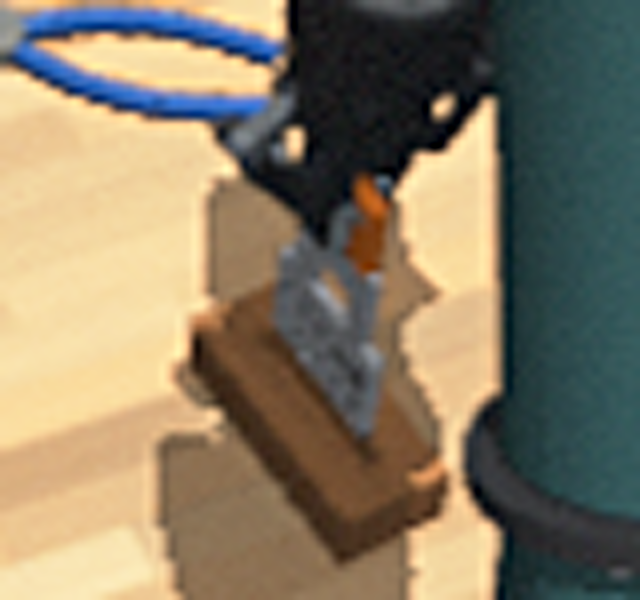

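View pics/w11z.png

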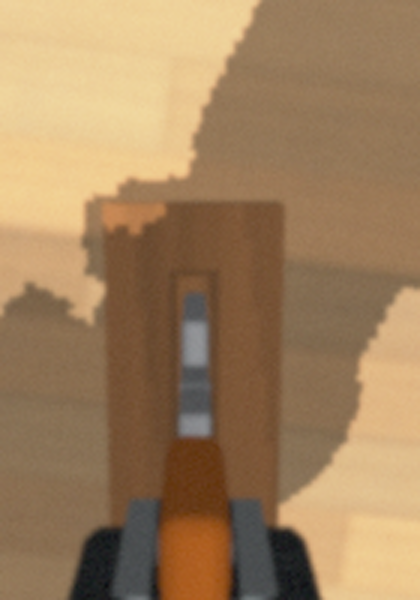

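```bash
python3 - <<'E'
from h import *
goF(.026)
E
```

```text
dxyz cm [-0.19 -0.03  1.76] rxyz [ 0.01 -0.1   0.05]
```

Request:
step_arm(moves=[{"dx": -0.1, "dy": 0, "dz": 0.4, "rx": 0, "ry": -0.1, "rz": 0, "gripper": 0}, {"dx": -0.13, "dy": 0, "dz": 0.8, "rx": 0, "ry": -0.1, "rz": 0, "gripper": 0}, {"dx": -0.16, "dy": 0, "dz": 1.2, "rx": 0, "ry": -0.1, "rz": 0, "gripper": 0}, {"dx": -0.19, "dy": 0, "dz": 1.5, "rx": 0, "ry": -0.1, "rz": 0, "gripper": 0}, {"dx": -0.2, "dy": 0, "dz": 1.8, "rx": 0, "ry": -0.1, "rz": 0, "gripper": 0}, {"dx": -0.2, "dy": 0, "dz": 1.8, "rx": 0, "ry": -0.1, "rz": 0, "gripper": 0}])

```text
clock: 19.27
ee_pos: [0.5197, -0.1962, 0.1944]
orientation: [-180.0, -3.4, 7.0]
wrist_force: [-0.3, -0.0, -2.1]
grip_width: 0.0093
```

```bash
python3 - <<'E'
from h import *
foot(); goF(.016)
E
```

```text
foot rel slot mm [-0.3 -0.2 25.3] ori [-180.    -3.4    7. ] F [-0.3 -0.  -2.1] T [-0.02  0.12  0.08] 19.275 0.009310995309795922
dxyz cm [-0.04 -0.02  0.93] rxyz [-0.01  0.04  0.05]
```

In the mouth with no contact force; continue down.

Request:
step_arm(moves=[{"dx": -0.02, "dy": 0, "dz": 0.3, "rx": 0, "ry": 0, "rz": 0, "gripper": 0}, {"dx": -0.03, "dy": 0, "dz": 0.6, "rx": 0, "ry": 0, "rz": 0, "gripper": 0}, {"dx": -0.04, "dy": 0, "dz": 0.9, "rx": 0, "ry": 0, "rz": 0, "gripper": 0}, {"dx": -0.04, "dy": 0, "dz": 0.9, "rx": 0, "ry": 0, "rz": 0, "gripper": 0}])

```text
clock: 19.77
ee_pos: [0.5196, -0.1962, 0.1851]
orientation: [-180.0, -3.3, 6.9]
wrist_force: [-0.4, 0.8, -2.8]
grip_width: 0.0093
```

```bash
python3 - <<'E'
from h import *
foot(); goF(.012)
E
```

```text
foot rel slot mm [-0.4 -0.1 15.9] ori [-180.    -3.3    6.9] F [-0.4  0.8 -2.8] T [-0.06  0.09 -0.01] 19.775 0.009275244875975584
dxyz cm [-0.01 -0.02  0.4 ] rxyz [-0.02  0.07  0.05]
```

Request:
step_arm(moves=[{"dx": -0.01, "dy": 0, "dz": 0.1, "rx": 0, "ry": 0, "rz": 0, "gripper": 0}, {"dx": -0.01, "dy": 0, "dz": 0.2, "rx": 0, "ry": 0, "rz": 0, "gripper": 0}, {"dx": -0.01, "dy": 0, "dz": 0.2, "rx": 0, "ry": 0, "rz": 0, "gripper": 0}])

```text
clock: 20.15
ee_pos: [0.5196, -0.1961, 0.1831]
orientation: [-180.0, -3.3, 7.0]
wrist_force: [0.1, -1.2, -2.4]
grip_width: 0.0091
```

```bash
python3 - <<'E'
from h import *
foot()
E
```

```text
foot rel slot mm [-0.4 -0.1 13.9] ori [-180.    -3.3    7. ] F [ 0.1 -1.2 -2.4] T [0.01 0.04 0.02] 20.15 0.00905122159731201
```

Request:
step_arm(moves=[{"dx": 0, "dy": 0, "dz": 0.05, "rx": 0, "ry": 0, "rz": 0, "gripper": 0}, {"dx": 0, "dy": 0, "dz": 0.1, "rx": 0, "ry": 0, "rz": 0, "gripper": 0}, {"dx": 0, "dy": 0, "dz": 0.1, "rx": 0, "ry": 0, "rz": 0, "gripper": 0}])

```text
clock: 20.52
ee_pos: [0.5198, -0.1961, 0.1822]
orientation: [-180.0, -3.3, 7.0]
wrist_force: [0.1, 0.2, -0.4]
grip_width: 0.0091
```

```bash
python3 - <<'E'
from h import *
foot()
E
```

```text
foot rel slot mm [-0.2 -0.1 13. ] ori [-180.    -3.3    7. ] F [ 0.1  0.2 -0.4] T [ 0.04  0.16 -0.  ] 20.525 0.009059530901928773
```

Request:
step_arm(moves=[{"dx": 0, "dy": 0, "dz": 0.05, "rx": 0, "ry": 0, "rz": 0, "gripper": 0}, {"dx": 0, "dy": 0, "dz": 0.1, "rx": 0, "ry": 0, "rz": 0, "gripper": 0}, {"dx": 0, "dy": 0, "dz": 0.1, "rx": 0, "ry": 0, "rz": 0, "gripper": 0}])

```text
clock: 20.9
ee_pos: [0.5201, -0.1962, 0.182]
orientation: [-180.0, -3.4, 6.9]
wrist_force: [-1.6, 0.7, 6.6]
grip_width: 0.0091
```

```bash
python3 - <<'E'
from h import *
foot()
E
```

```text
foot rel slot mm [ 0.2 -0.2 12.8] ori [-180.    -3.4    6.9] F [-1.6  0.7  6.6] T [ 0.12  0.51 -0.  ] 20.9 0.009081779852651396
```

```bash
python3 - <<'E'
from h import *
g=grab_frame('side'); save('s12z',cv2.resize(g[158:233,261:341],None,fx=8,fy=8,interpolation=cv2.INTER_CUBIC))
foot()
goF(.0122,ph=2.9)
goF(.0122,ph=2.4)
E
```

```text
foot rel slot mm [ 0.2 -0.2 12.8] ori [-180.    -3.4    6.9] F [-1.1 -0.3  6.5] T [ 0.15  0.55 -0.02] 20.95 0.00907857025409946
dxyz cm [ 0.12 -0.02  0.07] rxyz [-0.02 -0.47  0.05]
dxyz cm [ 0.26 -0.02  0.08] rxyz [-0.02 -0.97  0.05]
```

View pics/s12z.png

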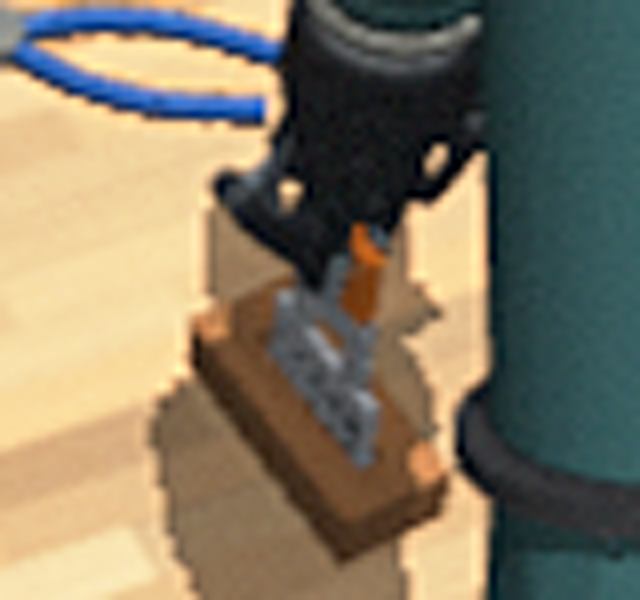

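Request:
step_arm(moves=[{"dx": 0.12, "dy": 0, "dz": 0.0, "rx": 0, "ry": -0.5, "rz": 0, "gripper": 0}, {"dx": 0.26, "dy": 0, "dz": 0.02, "rx": 0, "ry": -1.0, "rz": 0, "gripper": 0}, {"dx": 0.26, "dy": 0, "dz": 0.02, "rx": 0, "ry": -1.0, "rz": 0, "gripper": 0}])

```text
clock: 21.32
ee_pos: [0.5229, -0.1959, 0.1819]
orientation: [-180.0, -2.4, 7.0]
wrist_force: [-0.6, -0.1, 0.1]
grip_width: 0.0097
```

```bash
python3 - <<'E'
from h import *
foot()
E
```

```text
foot rel slot mm [ 0.1 -0.3 12.7] ori [-180.    -2.4    7. ] F [-0.6 -0.1  0.1] T [ 0.    0.09 -0.06] 21.325 0.009653236568749748
```

Request:
step_arm(moves=[{"dx": 0, "dy": 0, "dz": 0.04, "rx": 0, "ry": 0, "rz": 0, "gripper": 0}, {"dx": 0, "dy": 0, "dz": 0.08, "rx": 0, "ry": 0, "rz": 0, "gripper": 0}, {"dx": 0, "dy": 0, "dz": 0.08, "rx": 0, "ry": 0, "rz": 0, "gripper": 0}])

```text
clock: 21.7
ee_pos: [0.5229, -0.196, 0.1818]
orientation: [-180.0, -2.4, 7.0]
wrist_force: [-2.5, 0.3, 8.2]
grip_width: 0.0094
```

```bash
python3 - <<'E'
from h import *
foot(); grab_frame('wrist'); foot()
E
```

```text
foot rel slot mm [ 0.1 -0.3 12.6] ori [-180.    -2.4    7. ] F [-2.5  0.3  8.2] T [0.18 0.43 0.03] 21.7 0.009395490548347119
foot rel slot mm [ 0.1 -0.3 12.6] ori [-180.    -2.4    7. ] F [-1.9  0.7  6.3] T [0.19 0.44 0.05] 21.75 0.00936680944883672
```

Request:
step_arm(moves=[{"dx": 0.1, "dy": 0, "dz": 0, "rx": 0, "ry": -0.35, "rz": 0, "gripper": 0}, {"dx": 0.2, "dy": 0, "dz": 0, "rx": 0, "ry": -0.7, "rz": 0, "gripper": 0}, {"dx": 0.2, "dy": 0, "dz": 0, "rx": 0, "ry": -0.7, "rz": 0, "gripper": 0}])

```text
clock: 22.12
ee_pos: [0.525, -0.1957, 0.1822]
orientation: [-180.0, -1.7, 7.0]
wrist_force: [-1.6, 0.2, 5.0]
grip_width: 0.0091
```

```bash
python3 - <<'E'
from h import *
foot(); grab_frame('wrist'); foot()
E
```

```text
foot rel slot mm [ 0.1 -0.3 13. ] ori [-180.    -1.7    7. ] F [-1.6  0.2  5. ] T [ 0.18  0.31 -0.  ] 22.125 0.009106818334623479
foot rel slot mm [ 0.1 -0.3 13. ] ori [-180.    -1.7    7. ] F [-2.4  1.   5.7] T [ 0.2   0.35 -0.01] 22.175 0.009402448342687424
```

Request:
step_arm(moves=[{"dx": -0.1, "dy": 0, "dz": 0.02, "rx": 0, "ry": 0.4, "rz": 0, "gripper": 0}, {"dx": -0.12, "dy": 0, "dz": 0.06, "rx": 0, "ry": 0.4, "rz": 0, "gripper": 0}, {"dx": -0.12, "dy": 0, "dz": 0.09, "rx": 0, "ry": 0.4, "rz": 0, "gripper": 0}, {"dx": -0.12, "dy": 0, "dz": 0.09, "rx": 0, "ry": 0.4, "rz": 0, "gripper": 0}])

```text
clock: 22.68
ee_pos: [0.5239, -0.1959, 0.1819]
orientation: [-180.0, -2.1, 7.0]
wrist_force: [-1.9, 0.9, 7.6]
grip_width: 0.0091
```

```bash
python3 - <<'E'
from h import *
foot(); p=camera_params('wrist'); f=grab_frame('wrist'); save('w13',f); g=grab_frame('side'); save('s13z',cv2.resize(g[168:233,271:341],None,fx=9,fy=9,interpolation=cv2.INTER_CUBIC)); foot()
save('w13z',cv2.resize(f[60:330,170:340],None,fx=2.2,fy=2.2,interpolation=cv2.INTER_CUBIC))
E
```

```text
foot rel slot mm [ 0.1 -0.4 12.7] ori [-180.    -2.1    7. ] F [-1.9  0.9  7.6] T [0.32 0.53 0.05] 22.675 0.00907354189521911
foot rel slot mm [ 0.1 -0.4 12.7] ori [-180.    -2.1    6.9] F [-3.1  0.8  9.6] T [ 0.23  0.49 -0.  ] 22.775 0.009370452554064605
```

View pics/s13z.png

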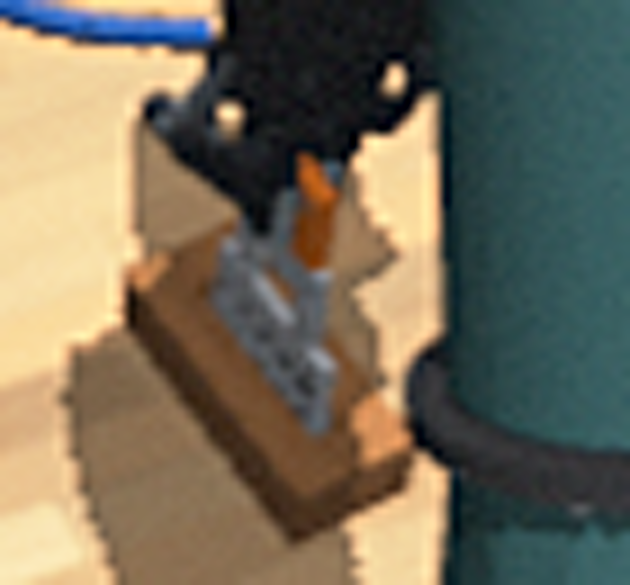

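View pics/w13z.png

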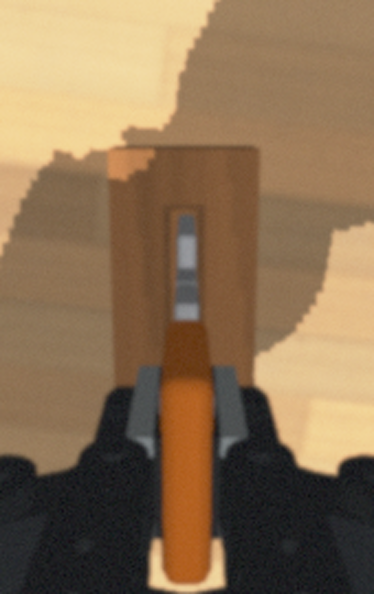

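Request:
step_arm(moves=[{"dx": 0, "dy": 0, "dz": 0, "rx": 0, "ry": 0, "rz": 0, "gripper": 14}, {"dx": 0, "dy": 0, "dz": 0, "rx": 0, "ry": 0, "rz": 0, "gripper": 18}, {"dx": 0, "dy": 0, "dz": 0, "rx": 0, "ry": 0, "rz": 0, "gripper": 25}, {"dx": 0, "dy": 0, "dz": 0, "rx": 0, "ry": 0, "rz": 0, "gripper": 40}, {"dx": 0, "dy": 0, "dz": 0, "rx": 0, "ry": 0, "rz": 0, "gripper": 60}, {"dx": 0, "dy": 0, "dz": 0, "rx": 0, "ry": 0, "rz": 0, "gripper": 60}])

```text
clock: 23.52
ee_pos: [0.5239, -0.1959, 0.1819]
orientation: [-180.0, -2.1, 6.9]
wrist_force: [-0.7, -0.4, 0.8]
grip_width: 0.0512
```

```bash
python3 - <<'E'
from h import *
o=observe();foot(); f=grab_frame('wrist'); save('w14',f)
mv(o['ee_pos']+[0,0,.05],R.from_euler('xyz',o['orientation'],degrees=True)); mv(o['ee_pos']+[-.02,0,.15],7)
E
```

```text
foot rel slot mm [ 0.1 -0.4 12.7] ori [-180.    -2.1    6.9] F [-0.7 -0.4  0.8] T [ 0.03 -0.03 -0.01] 23.525 0.05122486998132898
dxyz cm [ 0.18 -0.   -5.  ] rxyz [-0.  0. -0.]
dxyz cm [ -1.44  -0.25 -15.06] rxyz [-0.02 -2.07 -0.05]
```

View pics/w14.png

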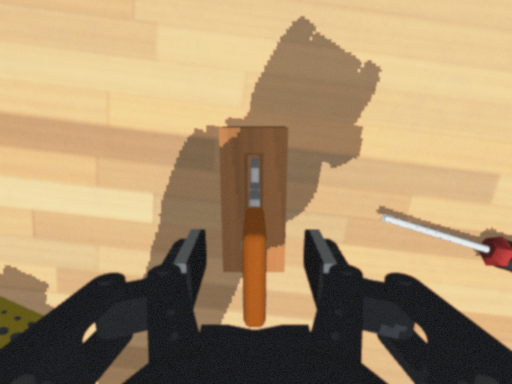

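Released and standing, centred in the slot. Retreat straight up.

Request:
step_arm(moves=[{"dx": 0.05, "dy": 0, "dz": -1.5, "rx": 0, "ry": 0, "rz": 0, "gripper": 60}, {"dx": 0.1, "dy": 0, "dz": -4, "rx": 0, "ry": 0, "rz": 0, "gripper": 60}, {"dx": 0.25, "dy": 0, "dz": -7, "rx": 0, "ry": 0, "rz": 0, "gripper": 60}, {"dx": 0, "dy": 0, "dz": -11, "rx": 0, "ry": 0, "rz": 0, "gripper": 60}, {"dx": -3, "dy": 0, "dz": -16, "rx": 0, "ry": -2, "rz": 0, "gripper": 60}, {"dx": -3, "dy": 0, "dz": -16, "rx": 0, "ry": -2, "rz": 0, "gripper": 60}, {"dx": -3, "dy": 0, "dz": -16, "rx": 0, "ry": -2, "rz": 0, "gripper": 60}])

```text
clock: 24.45
ee_pos: [0.4883, -0.2001, 0.3413]
orientation: [-180.0, -0.1, 6.9]
wrist_force: [-0.1, 0.4, -0.2]
grip_width: 0.0515
```

```bash
python3 - <<'E'
from h import *
print(observe()['ee_pos'],observe()['clock'])
f=grab_frame('wrist'); save('w15',f); g=grab_frame('side'); save('s15',g)
save('s15z',cv2.resize(g[140:290,140:340],None,fx=4,fy=4,interpolation=cv2.INTER_CUBIC))
E
```

```text
[ 0.48830594 -0.20008086  0.34129252] 24.45
```

View pics/w15.png

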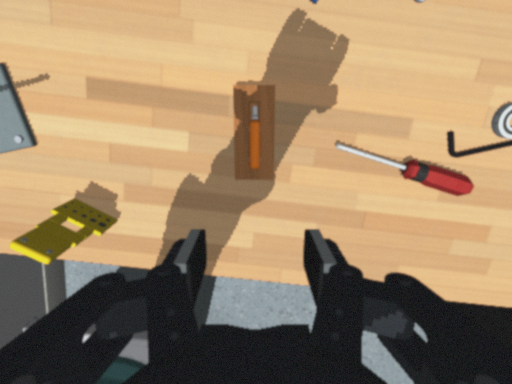

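View pics/s15z.png

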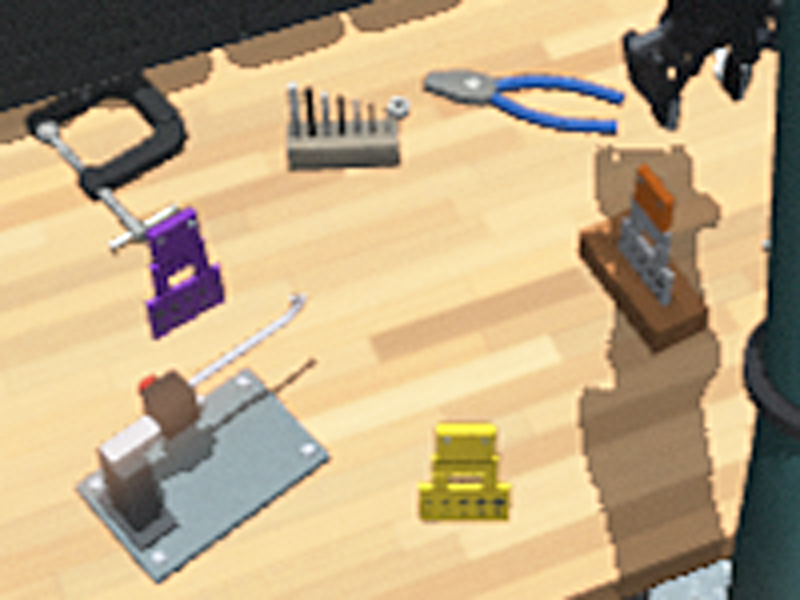

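```bash
python3 - <<'E'
from h import *
print(hand_in())
E
```

```text
the job is handed in; nothing more can be done
None
```

I took the gauge off the hook and stood it in the rack's slot. The job is handed in, finishing at about 24.5 s of the 67 s allowed.

- **Off the hook:** I gripped the orange tab, lifted 6.5 mm, slid along the rod and tilted 40° with the top towards the stand. Then I felt the rod's underside with about 2 N, backed off 1.5 mm and eased the window along the bent end over the barb. I read the force after each step, and apart from that touch it stayed at the gauge's own weight, so well under the 12 N limit. Between readings it was not measured.
- **Into the slot:** The gauge had hung about 2–3° askew in the grip, so I levelled it. The images suggested 3.4°, but feeling the slot floor showed about 2.1°, and I used that. With 8–10 N pressing down and the load roughly balanced, I released it.
- **Last checks:** After I backed away, the side and wrist pictures show the gauge upright and centred in the slot. The hook is empty, both look-alikes and the bystanders in view stand where they were, and the gripper is clear of everything. I did not picture the tape roll at the end, and the arm never went near it.
- **Disagreements:** The contact on the hook came 1.4 mm later than my estimate, and I used the felt value. The computed foot height at floor contact was 12.7 mm against the 12 mm given, which is within calibration error.

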